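# Load the travel spice rack and pin its tray shut

### The job

Get the travel spice rack ready for the road: pull the locking pin up out of its hole against its detent, slide the tray fully out towards you, and press every spice jar and shaker that is standing on the worktop upright down into a foam pocket of its own until it rests on the pocket floor. Then slide the tray fully home under the rod and push the pin down through the lined-up holes until it clicks and its collar lies on the tray's ear. Leave the tin, the garlic and the peeler where they are.

Things in the scene. Friction and masses are not known exactly. Their poses are not given: they have to be found in the camera images.
- rack: Fixed rack. Wooden base board 10 mm thick, 282 mm wide (y), reaching 125 mm in front (-x) of the origin and 100 mm behind it; origin on the underside. x runs away from the robot along the tray's travel, y along the row of pockets, turned by the rack's yaw. Over the worktop hangs a wall cabinet: beyond world x = 0.61 m, from 0.45 m up.
- rod_mid (a point): Middle of the fixed steel rod (10 mm thick, along rack y) that bridges the rack at rack x = 60 mm; its underside is 129 mm above the worktop. Its uprights stand at rack y = -108 and +108 mm. With the tray home the pockets lie under it, and jars pressed fully down clear it by 6 mm.
- tray (a joint): Tray travel in m: 0 = fully home (pockets under the rod, pin holes in line), 0.10 = fully out towards -x of the rack. Slides with about 3 N of friction, stays where left; both ends are hard stops. Locked while the pin is in.
- tray_grip (a point): Middle of the top edge of the wooden pull tab at the tray's front, 100 mm above the worktop; moves with the tray, axes as the rack's. The tab is 12 mm thick along rack x, 60 mm wide along y, and rises from a front board whose top is 61 mm above the worktop; the foam (top 60 mm above the worktop) begins 30 mm behind the tab.
- pocket_0 (a point): Floor centre of the foam pocket at the -y end of the tray's row of three, 18 mm above the worktop; moves with the tray. Pockets are alike, 60 mm apart, 42 mm deep, 50 mm in x, 47 mm in y; four springy foam lips with sloped tops leave only 36 mm and give way: pressing a jar down takes 5 to 15 N, then friction holds it. Any jar fits any pocket.
- pocket_1 (a point): The same for the middle pocket (rack y = 0).
- pocket_2 (a point): The same for the pocket at the +y end.
- pin: Loose locking pin, at first upright in its hole; origin on its axis at the underside of the collar (34 mm across, 5 mm thick), z up. Above: black round grip 24 mm across, top 47 mm above the origin. Below: shank 14 mm thick, 49 mm long, nose tapered to 6 mm, groove that two spring balls click into. Takes about 10 N to pull out or snap in. It cannot stand by itself.
- pin_seat (a point): Where the pin's origin is when the pin is fully in: centre of the hole in the top of the tray's steel ear when the tray is home, 61 mm above the worktop, right side of the rack. Fixed to the rack. The hole runs down through the ear (17 mm bore) and the steel lug below it (16 mm bore).
- parking_cup (a point): Rim centre of an open steel tube at the rack's left side, 62 mm above the worktop, outer 38 mm, bore 28 mm, 52 mm deep: here the pulled pin can stand upright, collar on the rim, while the tray is out.
- spice_1: Glass spice jar with a black cap, round, 40 mm across, 105 mm high, about 0.28 kg, smooth glass with its weight low; origin at the centre of its underside, z up. May be absent (None).
- spice_2: Glass spice jar with a red cap, round, 44 mm across, 105 mm high, about 0.28 kg, smooth glass with its weight low; origin at the centre of its underside, z up. May be absent (None).
- salt_shaker: Glass shaker with a grey domed top, round, 44 mm across up to 70 mm height, then 34 mm, 90 mm high, about 0.28 kg, smooth glass with its weight low; origin at the centre of its underside, z up. May be absent (None).
- tin_half: Low food tin, 76 mm across, 58 mm high, a bystander; origin at the centre of its underside.
- garlic: Head of garlic, 55 mm, a bystander; origin at the centre of its underside.
- peeler: Yellow-handled peeler, 170 mm long, lying flat near the worktop's front edge, a bystander; origin at the centre of its underside.
Mind the look-alikes: they are no part of the job. Leave any blue look-alike of the pin alone.

How it is judged (in metres and radians):
On the way, in this order (a step that is already met when the one before it is completed fails the run):
1. the pin is pulled clear of its hole (z of pin in the frame of pin_seat above 0.05 m), for 0.1 s.
2. the tray is slid fully out (value of joint tray above 0.09 m), for 0.2 s.
3. every jar and shaker sits upright on the floor of a pocket of its own, with the tray still out (value of joint tray above 0.085 m and ((z of spice_1 in the frame of pocket_0 between -0.006 and 0.006 m and horizontal distance between spice_1 and pocket_0 below 0.01 m and angle between spice_1's own z axis and vertical below 0.15 rad) or (z of spice_1 in the frame of pocket_1 between -0.006 and 0.006 m and horizontal distance between spice_1 and pocket_1 below 0.01 m and angle between spice_1's own z axis and vertical below 0.15 rad) or (z of spice_1 in the frame of pocket_2 between -0.006 and 0.006 m and horizontal distance between spice_1 and pocket_2 below 0.01 m and angle between spice_1's own z axis and vertical below 0.15 rad)) and ((z of spice_2 in the frame of pocket_0 between -0.006 and 0.006 m and horizontal distance between spice_2 and pocket_0 below 0.01 m and angle between spice_2's own z axis and vertical below 0.15 rad) or (z of spice_2 in the frame of pocket_1 between -0.006 and 0.006 m and horizontal distance between spice_2 and pocket_1 below 0.01 m and angle between spice_2's own z axis and vertical below 0.15 rad) or (z of spice_2 in the frame of pocket_2 between -0.006 and 0.006 m and horizontal distance between spice_2 and pocket_2 below 0.01 m and angle between spice_2's own z axis and vertical below 0.15 rad)) and ((z of salt_shaker in the frame of pocket_0 between -0.006 and 0.006 m and horizontal distance between salt_shaker and pocket_0 below 0.01 m and angle between salt_shaker's own z axis and vertical below 0.15 rad) or (z of salt_shaker in the frame of pocket_1 between -0.006 and 0.006 m and horizontal distance between salt_shaker and pocket_1 below 0.01 m and angle between salt_shaker's own z axis and vertical below 0.15 rad) or (z of salt_shaker in the frame of pocket_2 between -0.006 and 0.006 m and horizontal distance between salt_shaker and pocket_2 below 0.01 m and angle between salt_shaker's own z axis and vertical below 0.15 rad))), for 0.2 s.
4. the tray is slid fully home (value of joint tray below 0.004 m), for 0.2 s.
At the end, for the whole second after the job is handed in: The tray is home (within 4 mm), the pin is fully in its hole (collar within 4 mm of the ear, upright) and every jar and shaker present stands upright (within 0.15 rad) on the floor of a foam pocket (within 6 mm of the floor and 10 mm of the pocket's centre) (value of joint tray below 0.004 m and z of pin in the frame of pin_seat below 0.004 m and horizontal distance between pin and pin_seat below 0.005 m and angle between pin's own z axis and vertical below 0.08 rad and linear speed of pin below 0.02 m/s and ((z of spice_1 in the frame of pocket_0 between -0.006 and 0.006 m and horizontal distance between spice_1 and pocket_0 below 0.01 m and angle between spice_1's own z axis and vertical below 0.15 rad) or (z of spice_1 in the frame of pocket_1 between -0.006 and 0.006 m and horizontal distance between spice_1 and pocket_1 below 0.01 m and angle between spice_1's own z axis and vertical below 0.15 rad) or (z of spice_1 in the frame of pocket_2 between -0.006 and 0.006 m and horizontal distance between spice_1 and pocket_2 below 0.01 m and angle between spice_1's own z axis and vertical below 0.15 rad)) and ((z of spice_2 in the frame of pocket_0 between -0.006 and 0.006 m and horizontal distance between spice_2 and pocket_0 below 0.01 m and angle between spice_2's own z axis and vertical below 0.15 rad) or (z of spice_2 in the frame of pocket_1 between -0.006 and 0.006 m and horizontal distance between spice_2 and pocket_1 below 0.01 m and angle between spice_2's own z axis and vertical below 0.15 rad) or (z of spice_2 in the frame of pocket_2 between -0.006 and 0.006 m and horizontal distance between spice_2 and pocket_2 below 0.01 m and angle between spice_2's own z axis and vertical below 0.15 rad)) and ((z of salt_shaker in the frame of pocket_0 between -0.006 and 0.006 m and horizontal distance between salt_shaker and pocket_0 below 0.01 m and angle between salt_shaker's own z axis and vertical below 0.15 rad) or (z of salt_shaker in the frame of pocket_1 between -0.006 and 0.006 m and horizontal distance between salt_shaker and pocket_1 below 0.01 m and angle between salt_shaker's own z axis and vertical below 0.15 rad) or (z of salt_shaker in the frame of pocket_2 between -0.006 and 0.006 m and horizontal distance between salt_shaker and pocket_2 below 0.01 m and angle between salt_shaker's own z axis and vertical below 0.15 rad))); the robot touches nothing.
It fails at once if a bystander (tin, garlic or peeler) is shifted by more than 40 mm (distance of any of tin_half, garlic, peeler from where it was at the start of the episode above 0.04 m).
Of spice_1, spice_2, salt_shaker only 2 to 3 are there at a start; the rules pass over those that are not, and their reading is None.
At some moment in a run one of spice_1, spice_2, salt_shaker may be knocked a few centimetres aside while the robot is not near it.
It also fails if it takes over 210 s, if anything falls off the work surface, if the arm or the gripper's body presses on something with over 40 N, if the wrist force passes 120 N, or if a joint passes its speed limit or range.

### The arm

A 7-joint arm with a two-finger parallel gripper is mounted at the origin on a cart in front of the work surface, level with it; the furniture and walls round the work are solid. World frame = base frame: x ahead of the robot, y to its left, z up, the work surface at z = 0. Lengths are in mm, angles in rad, forces in N, time in s.
With the tool pointing down it reaches from about 400 to 875 mm from the base axis. Payload 4.4 kg.
Tool frame: the origin (TCP) lies midway between the tips of the shut fingers; the grasp point (between the pads) lies 19 mm behind it; z points along the fingers, y is the line along which they close (so a half turn about z gives the same grasp; the last joint's range is limited). The gripper opens to 85 mm and grips with 20 to 120 N. Pads are 22 mm wide; open, the fingers measure 114 mm over their backs; the gripper's body (76 mm by 85 mm) begins 54 mm behind the grasp point. The pads swing forward as they close: fully open they stand 13 mm farther back than shut.
Start: joints at [-1.334, 0.628, 0.038, 1.517, -0.027, 0.996, -0.02], TCP at [193.802, 620.45, 231.313] pointing down, gripper open.
Joint ranges: [-3.06, 3.06], [-0.37, 2.12], [-1.25, 1.32], [0.18, 2.47], [-1.1, 4.24], [0.23, 1.98], [-2.94, 2.94]. Speed limits (rad/s): [2.57, 2.57, 3.14, 3.14, 3.14, 3.14, 3.14].

### API

Orientations are given as a 3x3 rotation matrix whose columns are the frame's x, y, z axes.
In Python, from rig import * gives the robot as it stands.
- The arm moves only by the tool play_rows, never from a script. Its argument "series" is one flat list of numbers, 7 for each row, row after row: the shift along the tool's x, y, z in mm, then the turn, a rotation vector about the tool's x, y, z in degrees, then the finger opening in mm, from 0 to 85.4. A call has 1 to 10 rows; each row is the pose to reach, as a shift and turn from the pose commanded when the call began, along the tool's axes at that moment; what a row does not reach only later rows make up. A row lasts 1/12 s, in which the tool goes at most 41.7 mm and 7.16 degrees, less where a joint would pass 70% of its speed; a pose out of reach is approached as far as the arm can. A call with a gripper value outside its range is refused whole. The fingers move at their own pace and stop on an object; "grip_force" is the grip in N (left out, the last holds). Time passes only in rows, so rows that repeat a pose let the fingers close. It gives the time, the measured TCP pose, the force, the opening and the grip force at its end, in the units of the state.
- read_state(): the state, without advancing time (a new reading comes with each control period).
- get_image(name): name is "scene" or "top"; returns the picture (480x640x3 uint8, blue, green, red); there is no depth.
- camera_model(name): a dict with "fx", "fy", "cx", "cy" (pixels), "camera_from_world" (4x4, takes a point from world to camera coordinates). Camera axes: x right, y up, looking along -z (the intrinsics and any distortion apply to the point x, -y, -z); pixel columns grow to the right and rows downward; lengths in mm; the calibration is good to about 2 mm. A picture is of the moment at which its call begins. camera_model takes no time and is no camera call.
- close_job(): hands the job in; it is judged then, once.
The state is a dict: "time": time; "joint_positions": joint angles; "dq": joint speeds; "joint_torque": joint torques, N m; "ee_pos": TCP position; "tcp_rot": TCP orientation; "ft_force": force on the tool from outside, world axes, zero at the start; "torque": the same for the moment, N m; "width": finger opening in mm; "finger_force": force on a finger pad.
Only numpy, scipy, OpenCV 4.12 (cv2) and the standard library are available. Lean on these libraries where they do the work, as an engineer would, in place of code of your own. Each camera call takes 0.05 s, during which the arm holds its last target. There are 200 camera calls.

## Working session

There is one attempt and no reset: what is moved stays moved. The work goes in short steps, Python scripts to look and compute and a tool call to move; the robot and the scene stay as the last step left them, time stands still between calls to the robot, and variables do not carry over. Pictures are saved under pics/ and viewed, at most 14 in all, crops included, and the job is handed in when it is done.

Besides the shell and the picture viewer there is one more tool, called after "Call:" in YAML: its name, and indented under it one key for each argument. play_rows: Moves the arm, as the interface text tells. Its arguments: {"type":"object","properties":{"series":{"type":"array"},"grip_force":{"type":"number"}},"required":["series"]}

```bash
ls; mkdir -p pics; python3 - <<'E'
from rig import *
import cv2, numpy as np
for n in ("scene","top"):
    im=get_image(n); cv2.imwrite(f"pics/{n}0.png",im); m=camera_model(n)
    print(n,{k:(np.round(v,3).tolist()) for k,v in m.items()})
s=read_state(); print({k:np.round(v,3).tolist() for k,v in s.items()})
E
```

```text
pics
scene {'fx': 493.152, 'fy': 493.152, 'cx': 309.968, 'cy': 233.556, 'camera_from_world': [[0.507, -0.862, 0.009, -285.252], [0.657, 0.394, 0.643, -401.066], [-0.558, -0.32, 0.766, -630.354], [0.0, 0.0, 0.0, 1.0]]}
top {'fx': 566.284, 'fy': 566.284, 'cx': 317.626, 'cy': 234.528, 'camera_from_world': [[-0.003, -1.0, 0.004, -32.502], [0.99, -0.002, 0.143, -544.764], [-0.143, 0.004, 0.99, -1175.407], [0.0, 0.0, 0.0, 1.0]]}
{'time': 0.1, 'joint_positions': [-1.334, 0.629, 0.038, 1.518, -0.027, 0.996, -0.02], 'dq': [-0.001, -0.003, -0.001, -0.003, 0.001, -0.0, 0.001], 'joint_torque': [0.003, -56.452, 1.23, -19.397, 0.011, 0.005, 0.0], 'ee_pos': [193.636, 619.909, 230.486], 'tcp_rot': [[-0.954, 0.298, -0.0], [0.298, 0.954, -0.002], [-0.0, -0.002, -1.0]], 'ft_force': [0.183, -0.983, 0.462], 'torque': [0.054, 0.007, 0.043], 'finger_force': 0.0, 'width': 85.521}
```

View pics/scene0.png

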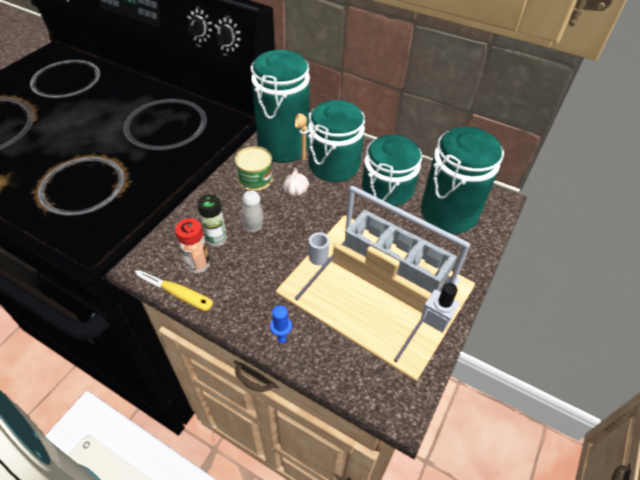

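View pics/top0.png

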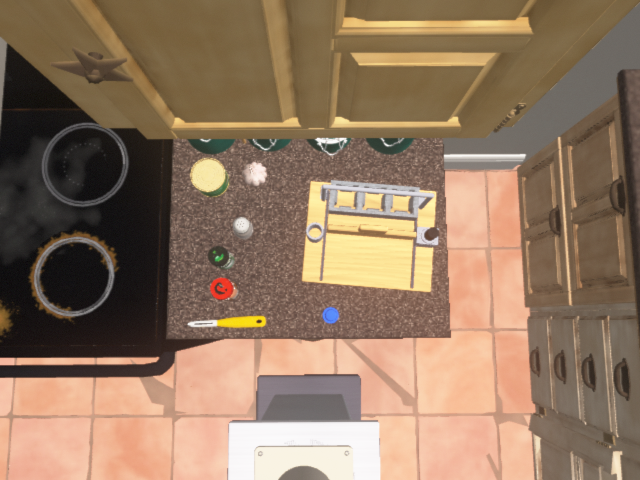

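The scene picture shows black pin grip at about (448,294), cup (318,248), tab (382,262), red jar (190,230), black jar (210,207), shaker (252,200). The top picture shows the pin at (431,234), cup (315,232), jars at (222,288), (219,256), (242,226), blue look-alike (331,315). The next two are close-ups of the rack.

```bash
cat > h.py <<'E'
from rig import *
import cv2, numpy as np
def proj(n,P):
    m=camera_model(n); c=np.array(m["camera_from_world"])@np.append(P,1)
    return np.array([m["cx"]+m["fx"]*c[0]/-c[2], m["cy"]-m["fy"]*c[1]/-c[2]])
def ray(n,uv):
    m=camera_model(n); T=np.array(m["camera_from_world"]); R=T[:3,:3]
    d=R.T@np.array([(uv[0]-m["cx"])/m["fx"],-(uv[1]-m["cy"])/m["fy"],-1.]); return -R.T@T[:3,3], d/np.linalg.norm(d)
def plane(n,uv,z):
    o,d=ray(n,uv); return o+d*(z-o[2])/d[2]
def tri(a,b):  # a: scene uv, b: top uv
    (o1,d1),(o2,d2)=ray("scene",a),ray("top",b)
    t=np.linalg.lstsq(np.c_[d1,-d2],o2-o1,rcond=None)[0]; p,q=o1+t[0]*d1,o2+t[1]*d2
    return np.round((p+q)/2,1), round(float(np.linalg.norm(p-q)),1)
E
python3 - <<'E'
from h import *
s=cv2.imread("pics/scene0.png");t=cv2.imread("pics/top0.png")
cv2.imwrite("pics/sc.png",cv2.resize(s[180:370,270:480],None,fx=3,fy=3,interpolation=cv2.INTER_CUBIC))
cv2.imwrite("pics/tc.png",cv2.resize(t[170:300,295:450],None,fx=4,fy=4,interpolation=cv2.INTER_CUBIC))
l=np.hstack([cv2.resize(s[180:280,160:280],None,fx=3.3,fy=3.3,interpolation=cv2.INTER_CUBIC),cv2.resize(t[210:310,190:270],None,fx=3.3,fy=3.3,interpolation=cv2.INTER_CUBIC)])
cv2.imwrite("pics/jars.png",l);print(l.shape)
E
```

```text
(330, 660, 3)
```

View pics/sc.png

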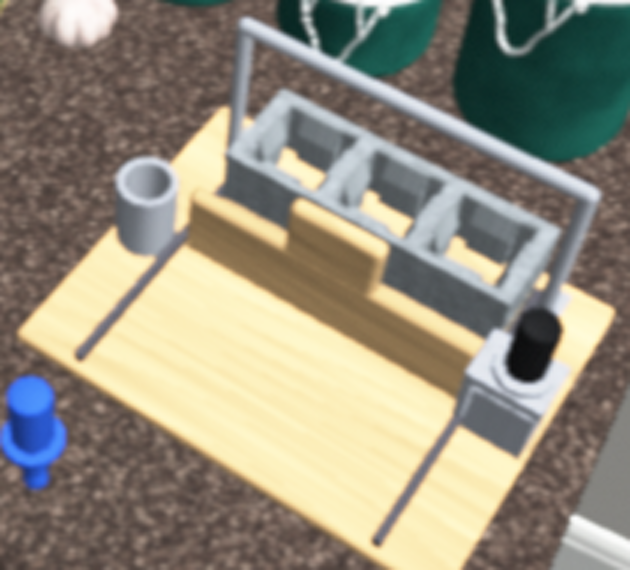

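View pics/tc.png

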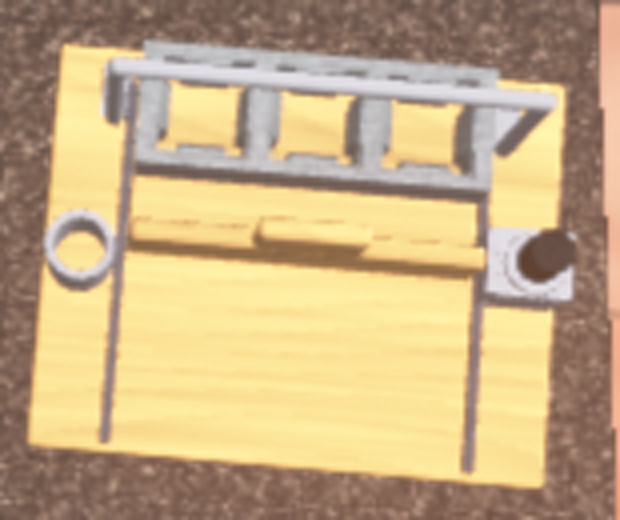

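View pics/jars.png

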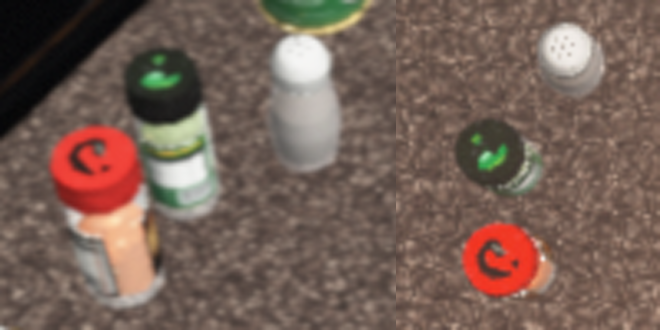

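```bash
python3 - <<'E'
from h import *
S=lambda x,y:((x+.5)/3-.5+270,(y+.5)/3-.5+180)
T=lambda x,y:((x+.5)/4-.5+295,(y+.5)/4-.5+170)
JS=lambda x,y:((x+.5)/3.3-.5+160,(y+.5)/3.3-.5+180)
JT=lambda x,y:((x-396+.5)/3.3-.5+190,(y+.5)/3.3-.5+210)
C=[plane("top",T(*p),10) for p in [(63,45),(567,87),(545,487),(28,443)]]
print("corners",np.round(C,1)); 
for i in range(4): d=C[(i+1)%4]-C[i]; print(round(np.linalg.norm(d),1),np.round(np.degrees(np.arctan2(d[1],d[0])),1))
for n,a,b in [("pintop",S(538,325),T(555,250)),("cup",S(147,181),T(80,250)),("tabL",S(296,205),T(258,233)),("tabR",S(385,246),T(372,241)),("rodL",S(247,22),T(112,66)),("rodR",S(597,193),T(552,101)),
 ("red",JS(98,155),JT(500,259)),("black",JS(163,74),JT(490,153)),("salt",JS(302,52),JT(565,48))]: print(n,*tri(a,b))
# derive from corners
c=np.mean(C,0); ay=np.degrees(np.arctan2(*( (C[0]+C[3]-C[1]-C[2])[:2]*[-1,1]))) ; ex=(C[0]+C[1]-C[2]-C[3])[:2]; print("yaw x",np.degrees(np.arctan2(ex[1],ex[0])),"yaw y",ay)
E
```

```text
corners [[ 669.7  -18.3   10. ]
 [ 645.2 -298.4   10. ]
 [ 423.8 -279.2   10. ]
 [ 448.4    0.9   10. ]]
281.2 -95.0
222.2 175.0
281.2 85.0
222.2 -5.0
pintop [ 538.3 -266.1  105.6] 5.3
cup [545.8 -27.3  65. ] 0.8
tabL [ 550.  -119.    97.1] 0.6
tabR [ 544.1 -175.4  104.6] 1.3
rodL [628.7 -44.2 135.2] 0.8
rodR [ 609.9 -262.9  135.9] 0.6
red [427.1 159.  108.3] 0.2
black [491.4 167.  106.5] 1.0
salt [559.4 125.3  85.8] 1.5
yaw x -4.970356379945069 yaw y -5.0073552311659615
```

```bash
python3 - <<'E'
from h import *
C={}
for n,(x0,y0,x1,y1) in {"scene":(436,278,462,310),"top":(420,224,442,246)}.items():
    im=cv2.imread(f"pics/{n}0.png")[y0:y1,x0:x1]; v=im.max(2)
    for th in (50,65,80):
        k,l,st,ce=cv2.connectedComponentsWithStats((v<th).astype(np.uint8)); i=1+np.argmax(st[1:,4]); print(n,th,st[i],ce[i]+[x0,y0])
        if th==65: C[n]=ce[i]+[x0,y0]
p,e=tri(C["scene"],C["top"]); print("pin mid",p,e)
O=np.array([559.2,-149.8]);R=np.array([[.9962,.0872],[-.0872,.9962]]) # cols ex,ey
for n in C:
    q=plane(n,C[n],87); print(n,q, "rack",(R.T@(q[:2]-O)))
T=lambda x,y:((x+.5)/4-.5+295,(y+.5)/4-.5+170)
e=[plane("top",T(*c),61)[:2] for c in [(487,228),(573,235),(573,300),(485,298)]]
print("ear rack",[np.round(R.T@(q-O),1).tolist() for q in e])
print("cup rack",R.T@(plane("top",T(80,250),62)[:2]-O), plane("top",T(80,250),62))
print("collar lower arc centre", plane("top",T(530,262),66))
E
```

```text
scene 50 [  3   6  17  23 266] [447.20676692 294.80827068]
scene 65 [  3   5  17  24 287] [447.19512195 294.49477352]
scene 80 [  3   4  18  25 304] [447.18421053 294.34539474]Traceback (most recent call last):
  File "<stdin>", line 6, in <module>
    return _wrapfunc(a, 'argmax', axis=axis, out=out, **kwds)
    return bound(*args, **kwds)
ValueError: attempt to get argmax of an empty sequence
```

```bash
python3 - <<'E'
from h import *
C={}
for n,(x0,y0,x1,y1),ths in (("scene",(436,278,462,310),(65,)),("top",(423,224,440,243),(75,85,95,105))):
    im=cv2.imread(f"pics/{n}0.png")[y0:y1,x0:x1]; v=im.max(2)
    for th in ths:
        k,l,st,ce=cv2.connectedComponentsWithStats((v<th).astype(np.uint8)); 
        if k<2: continue
        i=1+np.argmax(st[1:,4]); print(n,th,st[i],ce[i]+[x0,y0])
        C[n]=ce[i]+[x0,y0]
p,e=tri(C["scene"],C["top"]); print("pin mid",p,e)
O=np.array([559.2,-149.8]);R=np.array([[.9962,.0872],[-.0872,.9962]]) # cols ex,ey
for n in C:
    q=plane(n,C[n],87); print(n,q, "rack",(R.T@(q[:2]-O)))
T=lambda x,y:((x+.5)/4-.5+295,(y+.5)/4-.5+170)
e=[plane("top",T(*c),61)[:2] for c in [(487,228),(573,235),(573,300),(485,298)]]
print("ear rack",[np.round(R.T@(q-O),1).tolist() for q in e])
print("cup rack",R.T@(plane("top",T(80,250),62)[:2]-O), plane("top",T(80,250),62))
print("collar lower arc centre", plane("top",T(530,262),66))
E
```

```text
scene 65 [  3   5  17  24 287] [447.19512195 294.49477352]
top 105 [ 2  6  9 10 46] [428.26086957 235.41304348]
pin mid [ 535.9 -263.3   88.1] 3.7
scene [ 537.71390606 -264.90389638   87.        ] rack [ -11.36738702 -116.54008896]
top [ 535.36327924 -261.79130143   87.        ] rack [ -13.98049974 -113.64429654]
ear rack [[6.8, -92.5], [6.9, -137.9], [-27.7, -139.8], [-30.5, -93.6]]
cup rack [-23.29538044 120.6428458 ] [546.51343006 -27.58647391  62.        ]
collar lower arc centre [ 538.9758516  -263.65750365   66.        ]
```

```bash
cat >> h.py <<'E'
from scipy.spatial.transform import Rotation as Ro
def go(P,yaw,s=None):  # yaw: world direction of closing axis, degrees
    s=s or read_state(); R=np.array(s["tcp_rot"]); a=np.radians(yaw)
    y=np.array([np.cos(a),np.sin(a),0]); z=np.array([0,0,-1.]); G=np.c_[np.cross(y,z),y,z]
    d=R.T@(np.array(P)-s["ee_pos"]); r=np.degrees(Ro.from_matrix(R.T@G).as_rotvec())
    print("->",P,"shift",np.round(d,1),"rot",np.round(r,1))
E
python3 - <<'E'
from h import *
go([420,200,230],30); go([537.6,-264.4,200],-5)
E
```

```text
-> [420, 200, 230] shift [-341.3 -333.3    1.1] rot [-0.1  0.  42.6]
-> [537.6, -264.4, 200] shift [-592.  -741.4   31.7] rot [-0.1  0.1 77.6]
```

Call:
play_rows:
  series: [-341, -333, 1, 0, 0, 43, 60, -341, -333, 1, 0, 0, 43, 60, -341, -333, 1, 0, 0, 43, 60, -341, -333, 1, 0, 0, 43, 60, -341, -333, 1, 0, 0, 43, 60, -341, -333, 1, 0, 0, 43, 60, -341, -333, 1, 0, 0, 43, 60, -341, -333, 1, 0, 0, 43, 60, -341, -333, 1, 0, 0, 43, 60, -341, -333, 1, 0, 0, 43, 60]
  grip_force: 60

```text
time: 0.93
ee_pos: [391.8, 251.8, 230.4]
tcp_rot: [[-0.495, 0.869, -0.0], [0.869, 0.495, -0.0], [0.0, -0.0, -1.0]]
ft_force: [1.1, -0.4, 0.9]
width: 60.0
finger_force: 0.0
```

```bash
python3 - <<'E'
from h import *
go([537.6,-264.4,150],-5)
E
```

```text
-> [537.6, -264.4, 150] shift [-520.7 -129.    80.4] rot [-0.   0.  34.7]
```

Call:
play_rows:
  series: [-400, -99, 20, 0, 0, 34.7, 60, -400, -99, 20, 0, 0, 34.7, 60, -400, -99, 20, 0, 0, 34.7, 60, -400, -99, 20, 0, 0, 34.7, 60, -400, -99, 20, 0, 0, 34.7, 60, -400, -99, 20, 0, 0, 34.7, 60, -400, -99, 20, 0, 0, 34.7, 60, -400, -99, 20, 0, 0, 34.7, 60, -400, -99, 20, 0, 0, 34.7, 60, -400, -99, 20, 0, 0, 34.7, 60]

```text
time: 1.77
ee_pos: [503.4, -145.6, 210.1]
tcp_rot: [[0.089, 0.996, -0.0], [0.996, -0.089, -0.0], [-0.0, -0.0, -1.0]]
ft_force: [1.0, 0.4, 0.2]
width: 60.0
finger_force: 0.0
```

```bash
python3 - <<'E'
from h import *
go([537.6,-264.4,140],-5)
E
```

```text
-> [537.6, -264.4, 140] shift [-115.2   44.6   70.2] rot [-0.   0.  -0.1]
```

Call:
play_rows:
  series: [-60, 22, 20, 0, 0, 0, 60, -100, 40, 40, 0, 0, 0, 60, -115, 44.6, 60, 0, 0, 0, 60, -115, 44.6, 90, 0, 0, 0, 60, -115, 44.6, 115, 0, 0, 0, 60, -115, 44.6, 130, 0, 0, 0, 60, -115, 44.6, 138, 0, 0, 0, 60, -115, 44.6, 138, 0, 0, 0, 60]

```text
time: 2.43
ee_pos: [536.3, -260.6, 70.4]
tcp_rot: [[0.088, 0.996, -0.004], [0.996, -0.088, 0.002], [0.001, -0.004, -1.0]]
ft_force: [-0.1, 0.2, -0.2]
width: 60.2
finger_force: 0.0
```

Call:
play_rows:
  series: [0, 0, 0, 0, 0, 0, 10, 0, 0, 0, 0, 0, 0, 10, 0, 0, 0, 0, 0, 0, 10, 0, 0, 0, 0, 0, 0, 10, 0, 0, 0, 0, 0, 0, 10, 0, 0, 0, 0, 0, 0, 10]
  grip_force: 70

```text
time: 2.93
ee_pos: [538.7, -261.6, 74.1]
tcp_rot: [[0.088, 0.996, 0.003], [0.996, -0.088, -0.001], [-0.001, 0.003, -1.0]]
ft_force: [-0.5, -0.1, 6.6]
width: 22.3
finger_force: 68.3
```

```bash
python3 - <<'E'
from h import *
im=get_image("scene"); cv2.imwrite("pics/g1.png",cv2.resize(im[150:370,300:560],None,fx=2.5,fy=2.5))
E
```

```text
(no output)
```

View pics/g1.png

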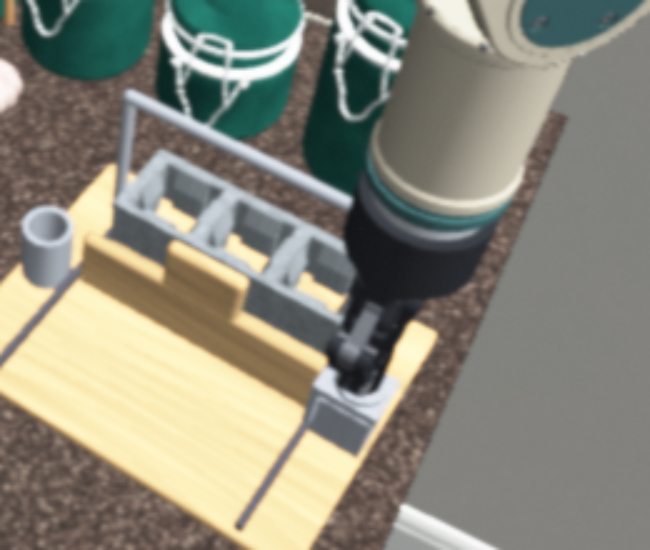

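The picture shows the fingers closed round the pin's black grip above the ear at about (358,380). Now pull up.

Call:
play_rows:
  series: [0, 0, -5, 0, 0, 0, 10, 0, 0, -12, 0, 0, 0, 10, 0, 0, -22, 0, 0, 0, 10, 0, 0, -35, 0, 0, 0, 10, 0, 0, -50, 0, 0, 0, 10, 0, 0, -65, 0, 0, 0, 10, 0, 0, -80, 0, 0, 0, 10, 0, 0, -90, 0, 0, 0, 10, 0, 0, -90, 0, 0, 0, 10]

```text
time: 3.73
ee_pos: [538.9, -262.0, 165.3]
tcp_rot: [[0.088, 0.996, 0.004], [0.996, -0.088, -0.002], [-0.001, 0.004, -1.0]]
ft_force: [0.2, -0.6, -0.6]
width: 22.7
finger_force: 70.3
```

```bash
python3 - <<'E'
from h import *
s=read_state(); print(s["width"],s["ee_pos"],s["ft_force"])
im=get_image("scene"); cv2.imwrite("pics/g2.png",cv2.resize(im[150:370,300:560],None,fx=2.5,fy=2.5))
E
```

```text
22.735218849572068 [ 538.93672328 -262.00432347  165.34337222] [ 0.21644282 -0.56976346 -0.61122211]
```

View pics/g2.png

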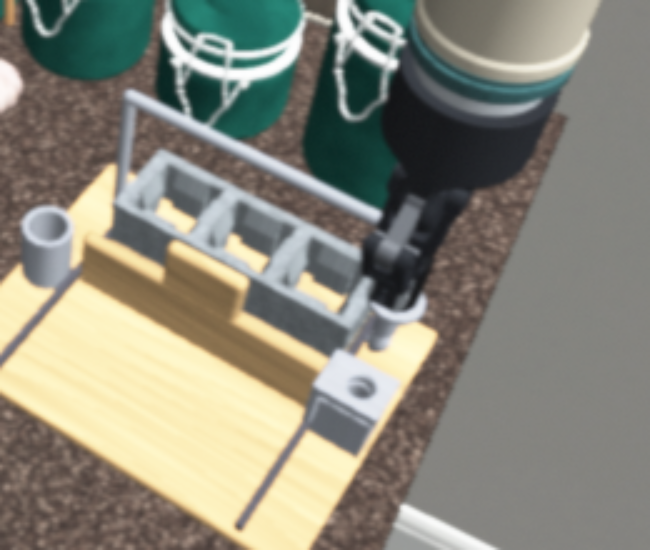

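The pin is in the fingers, and the empty hole shows at crop (362,386). Next I lift over the tab to the cup.

Call:
play_rows:
  series: [0, 0, -25, 0, 0, 0, 10, 20, -1, -40, 0, 0, 0, 10, 50, -3, -40, 0, 0, 0, 10, 85, -5, -40, 0, 0, 0, 10, 120, -7, -40, 0, 0, 0, 10, 155, -8, -40, 0, 0, 0, 10, 190, -10, -40, 0, 0, 0, 10, 220, -12, -40, 0, 0, 0, 10, 236.8, -12.2, -40, 0, 0, 0, 10, 236.8, -12.2, -40, 0, 0, 0, 10]

```text
time: 4.62
ee_pos: [545.8, -18.1, 201.1]
tcp_rot: [[0.08, 0.997, -0.003], [0.997, -0.08, 0.004], [0.003, -0.003, -1.0]]
ft_force: [0.9, -0.3, -1.3]
width: 22.3
finger_force: 70.3
```

Call:
play_rows:
  series: [0, 0, 30, 0, 0, 0, 10, 0, 0, 60, 0, 0, 0, 10, 0, 0, 60, 0, 0, 0, 10, 0, 0, 60, 0, 0, 0, 10]

```text
time: 4.95
ee_pos: [544.7, -25.2, 141.1]
tcp_rot: [[0.089, 0.996, -0.005], [0.996, -0.089, -0.0], [-0.001, -0.005, -1.0]]
ft_force: [0.7, 0.2, -1.1]
width: 22.2
finger_force: 70.4
```

```bash
python3 - <<'E'
from h import *
s=read_state(); print(s["width"],s["ee_pos"],s["ft_force"],proj("scene",[444,0,0]))
S=lambda x,y:((x+.5)/2.5-.5+300,(y+.5)/2.5-.5+150)
print("hole",plane("scene",S(362,386),61),"cup",plane("scene",S(47,229),62))
im=get_image("scene"); cv2.imwrite("pics/g3.png",cv2.resize(im[150:370,270:530],None,fx=2.5,fy=2.5))
E
```

```text
22.23238158163323 [544.67196597 -25.16081089 141.11227467] [ 0.65033561  0.17429695 -1.05622693] [276.30666741 294.99589527]
hole [ 536.99885166 -266.66667156   61.        ] cup [545.02184029 -27.0083163   62.        ]
```

View pics/g3.png

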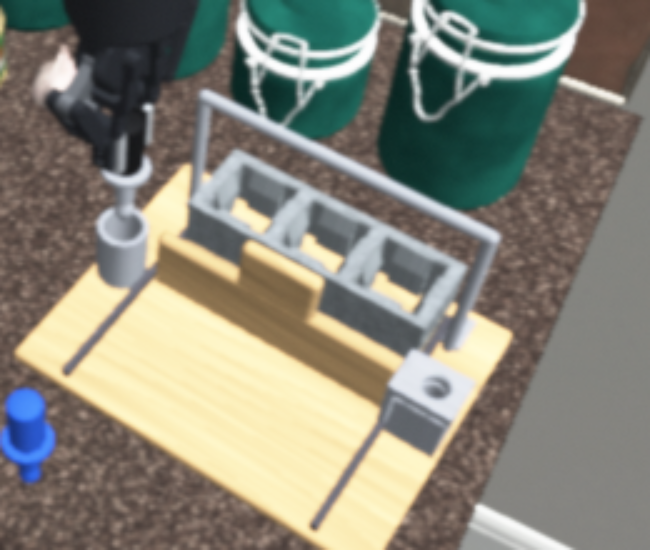

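The pin hangs above the cup: collar at crop (126,175), cup rim at (122,228). Lower it, release, and back off.

Call:
play_rows:
  series: [0, 0, 15, 0, 0, 0, 10, 0, 0, 30, 0, 0, 0, 10, 0, 0, 45, 0, 0, 0, 10, 0, 0, 58, 0, 0, 0, 10, 0, 0, 65, 0, 0, 0, 10, 0, 0, 65, 0, 0, 0, 10, 0, 0, 65, 0, 0, 0, 10]

```text
time: 5.58
ee_pos: [547.1, -24.9, 78.4]
tcp_rot: [[0.089, 0.996, 0.001], [0.996, -0.089, -0.0], [-0.0, 0.001, -1.0]]
ft_force: [0.4, 0.2, -0.1]
width: 22.4
finger_force: 70.4
```

```bash
python3 - <<'E'
from h import *
s=read_state(); print(s["width"],s["ee_pos"],s["ft_force"])
E
```

```text
22.391619777115967 [547.14348973 -24.86286685  78.42352002] [ 0.38454141  0.20401123 -0.10707003]
```

Call:
play_rows:
  series: [0, 0, 1.5, 0, 0, 0, 10, 0, 0, 3, 0, 0, 0, 10, 0, 0, 4, 0, 0, 0, 10, 0, 0, 4, 0, 0, 0, 10]

```text
time: 5.92
ee_pos: [547.3, -24.5, 75.1]
tcp_rot: [[0.088, 0.996, 0.002], [0.996, -0.088, 0.0], [0.001, 0.002, -1.0]]
ft_force: [-1.3, -0.3, 9.7]
width: 22.3
finger_force: 72.0
```

Call:
play_rows:
  series: [0, 0, 0, 0, 0, 0, 30, 0, 0, 0, 0, 0, 0, 45, 0, 0, 0, 0, 0, 0, 60, 0, 0, 0, 0, 0, 0, 60, 0, 0, -10, 0, 0, 0, 60, 0, 0, -30, 0, 0, 0, 60, 0, 0, -60, 0, 0, 0, 60, 0, 0, -95, 0, 0, 0, 60, 0, 0, -110, 0, 0, 0, 60, 0, 0, -110, 0, 0, 0, 60]

```text
time: 6.75
ee_pos: [549.0, -25.0, 187.8]
tcp_rot: [[0.088, 0.996, 0.008], [0.996, -0.088, -0.0], [0.001, 0.008, -1.0]]
ft_force: [0.6, -0.7, 0.9]
width: 60.0
finger_force: 0.0
```

```bash
python3 - <<'E'
from h import *
s=read_state(); print(s["width"],s["ee_pos"],s["ft_force"])
O=np.array([559.2,-149.8]);R=np.array([[.9962,.0872],[-.0872,.9962]])
tab=O+R@np.array([-12,1.]); print(tab); go([*tab,160],-5); go([*tab,71],-5)
E
```

```text
60.02479973325736 [548.97811025 -24.97219864 187.80645513] [ 0.57812017 -0.69516766  0.91824277]
[ 547.3328 -147.7574]
-> [np.float64(547.3328), np.float64(-147.75740000000002), 160] shift [-122.5    9.    27.8] rot [ 0.4 -0.  -0.1]
-> [np.float64(547.3328), np.float64(-147.75740000000002), 71] shift [-122.5    8.3  116.8] rot [ 0.4 -0.  -0.1]
```

Call:
play_rows:
  series: [-35, 4, 0, 0, 0, 0, 45, -70, 9, 0, 0, 0, 0, 45, -105, 9, 0, 0, 0, 0, 45, -122, 9, 15, 0, 0, 0, 45, -122, 9, 40, 0, 0, 0, 45, -122, 9, 70, 0, 0, 0, 45, -122, 9, 95, 0, 0, 0, 45, -122, 9, 114, 0, 0, 0, 45, -122, 9, 114, 0, 0, 0, 45]

```text
time: 7.5
ee_pos: [541.2, -145.7, 65.4]
tcp_rot: [[0.088, 0.996, -0.008], [0.996, -0.088, 0.002], [0.002, -0.008, -1.0]]
ft_force: [-0.1, -0.1, -0.9]
width: 45.0
finger_force: 0.0
```

Call:
play_rows:
  series: [0, 0, 0, 0, 0, 0, 2, 0, 0, 0, 0, 0, 0, 2, 0, 0, 0, 0, 0, 0, 2, 0, 0, 0, 0, 0, 0, 2, 0, 0, 0, 0, 0, 0, 2, 0, 0, 0, 0, 0, 0, 2]

```text
time: 8.0
ee_pos: [546.5, -147.3, 71.0]
tcp_rot: [[0.088, 0.996, 0.004], [0.996, -0.088, -0.001], [-0.001, 0.004, -1.0]]
ft_force: [3.0, -0.2, 6.2]
width: 11.1
finger_force: 70.6
```

Call:
play_rows:
  series: [0, -3, -2, 0, 0, 0, 2, 0, -12, -2, 0, 0, 0, 2, 0, -24, -2, 0, 0, 0, 2, 0, -36, -2, 0, 0, 0, 2, 0, -48, -2, 0, 0, 0, 2, 0, -60, -2, 0, 0, 0, 2, 0, -72, -2, 0, 0, 0, 2, 0, -82, -2, 0, 0, 0, 2, 0, -90, -2, 0, 0, 0, 2, 0, -94, -2, 0, 0, 0, 2]

```text
time: 8.83
ee_pos: [450.1, -138.7, 71.1]
tcp_rot: [[0.088, 0.996, -0.0], [0.996, -0.088, -0.001], [-0.001, -0.0, -1.0]]
ft_force: [11.4, -0.6, -24.5]
width: 10.8
finger_force: 68.2
```

Call:
play_rows:
  series: [0, -3, 0, 0, 0, 0, 2, 0, -5, 0, 0, 0, 0, 2, 0, -7, 0, 0, 0, 0, 2, 0, -8, 0, 0, 0, 0, 2, 0, -8, 0, 0, 0, 0, 2, 0, -8, 0, 0, 0, 0, 2]

```text
time: 9.33
ee_pos: [450.3, -138.8, 71.1]
tcp_rot: [[0.086, 0.996, 0.011], [0.996, -0.086, -0.004], [-0.003, 0.011, -1.0]]
ft_force: [18.4, -3.0, -27.1]
width: 10.8
finger_force: 68.6
```

Call:
play_rows:
  series: [0, -1, 2, 0, 0, 0, 2, 0, -1, 2, 0, 0, 0, 2, 0, -1, 2, 0, 0, 0, 2, 0, -1, 2, 0, 0, 0, 2, 0, -1, 2, 0, 0, 0, 2]

```text
time: 9.75
ee_pos: [450.3, -138.8, 71.0]
tcp_rot: [[0.087, 0.996, 0.014], [0.996, -0.087, -0.004], [-0.003, 0.014, -1.0]]
ft_force: [15.1, -0.9, -4.6]
width: 10.7
finger_force: 72.0
```

Call:
play_rows:
  series: [0, 6, 0, 0, 0, 0, 20, 0, 6, 0, 0, 0, 0, 35, 0, 6, 0, 0, 0, 0, 45, 0, 6, 0, 0, 0, 0, 45, 0, 6, -20, 0, 0, 0, 45, 0, 6, -50, 0, 0, 0, 45, 0, 6, -85, 0, 0, 0, 45, 0, 6, -120, 0, 0, 0, 45, 0, 6, -140, 0, 0, 0, 45, 0, 6, -140, 0, 0, 0, 45]

```text
time: 10.58
ee_pos: [449.3, -139.0, 213.1]
tcp_rot: [[0.089, 0.996, 0.006], [0.996, -0.089, -0.001], [-0.0, 0.006, -1.0]]
ft_force: [0.4, 0.3, 0.5]
width: 45.4
finger_force: 0.0
```

Call:
play_rows:
  series: [35, -10, -10, 0, 0, 7, 60, 70, -20, -10, 0, 0, 14, 60, 105, -30, -10, 0, 0, 21, 60, 140, -30, -10, 0, 0, 28, 60, 175, -30, -10, 0, 0, 28, 60, 200, -30, -10, 0, 0, 28, 60, 200, -30, -10, 0, 0, 28, 60]

```text
time: 11.17
ee_pos: [434.4, 69.3, 218.1]
tcp_rot: [[0.538, 0.843, -0.003], [0.843, -0.538, 0.002], [-0.0, -0.004, -1.0]]
ft_force: [0.4, -0.0, -1.0]
width: 60.0
finger_force: 0.0
```

```bash
python3 - <<'E'
from h import *
s=read_state(); print(s["width"],s["ee_pos"],s["ft_force"])
for n in ("scene","top"): cv2.imwrite(f"pics/{n}1.png",get_image(n))
a=cv2.imread("pics/scene1.png");b=cv2.imread("pics/top1.png")
cv2.imwrite("pics/m1.png",np.hstack([a[160:360,110:490],b[160:360,170:450]])) if 0 else cv2.imwrite("pics/m1.png",np.vstack([cv2.resize(a[160:340,130:480],None,fx=2.0,fy=1.6),cv2.resize(b[160:340,180:450],(700,300))]))
E
```

```text
60.0490044504215 [434.39733306  69.28622292 218.1382877 ] [ 0.39244941 -0.01305947 -1.00120121]
```

View pics/m1.png

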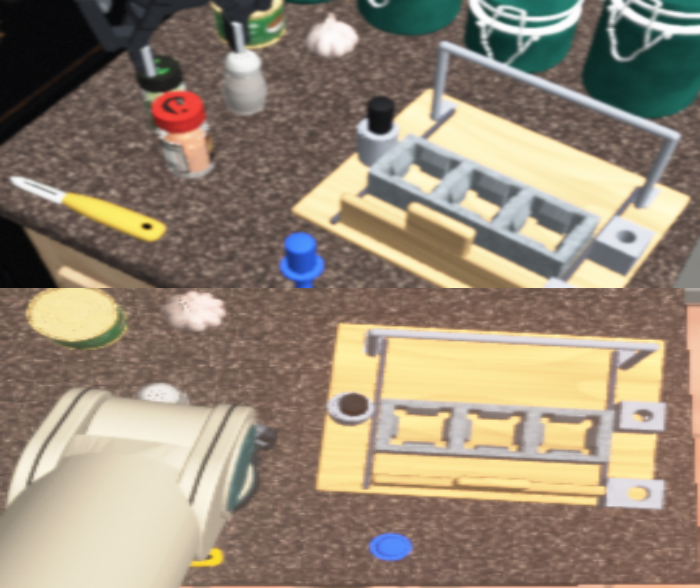

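```bash
python3 - <<'E'
from h import *
b=cv2.imread("pics/top1.png")
O=np.array([559.2,-149.8]);R=np.array([[.9962,.0872],[-.0872,.9962]])
U=lambda u,v:(u*270/700+180,(v-288)*.6+160)
h=plane("top",U(638,493),61); print("ear hole",h,R.T@(h[:2]-O))
x0,y0,x1,y1=[int(q) for q in (*U(384,402),*U(600,462))]
hsv=cv2.cvtColor(b[y0:y1,x0:x1],cv2.COLOR_BGR2HSV); m=((hsv[...,1]>70)&(hsv[...,2]>110)).astype(np.uint8)
k,l,st,ce=cv2.connectedComponentsWithStats(m)
for i in range(1,k):
    if st[i,4]<60: continue
    c=ce[i]+[x0,y0]; bb=st[i,:2]+st[i,2:4]/2-.5+[x0,y0]
    for z in (18,55): print(st[i],z,np.round(plane("top",bb,z),1),"rack",np.round(R.T@(plane("top",bb,z)[:2]-O),1))
# foam outer corners at z=60
for c in [(380,400),(612,405),(612,460),(374,455)]: print(np.round(R.T@(plane("top",U(*c),60)[:2]-O),1))
E
```

```text
ear hole [ 439.00797997 -259.3981974    61.        ] [-110.17832754 -119.66246839]
[ 29   0  54   5 146] 18 [ 557.4 -178.1   18. ] rack [  0.7 -28.4]
[ 29   0  54   5 146] 55 [ 551.8 -173.6   55. ] rack [ -5.3 -24.4]
[  3   4  23  24 361] 18 [527.9 -87.1  18. ] rack [-36.7  59.7]
[  3   4  23  24 361] 55 [523.1 -85.4  55. ] rack [-41.6  61.1]
[ 31   6  23  24 355] 18 [ 523.3 -148.    18. ] rack [-35.9  -1.4]
[ 31   6  23  24 355] 55 [ 518.7 -144.5   55. ] rack [-40.8   1.8]
[ 60   9  21  23 332] 18 [ 517.7 -208.9   18. ] rack [-36.2 -62.5]
[ 60   9  21  23 332] 55 [ 513.2 -203.5   55. ] rack [-41.1 -57.5]
[  0  31  60   5 182] 18 [ 489.5 -120.4   18. ] rack [-72.   23.2]
[  0  31  60   5 182] 55 [ 485.9 -117.6   55. ] rack [-75.8  25.7]
[-10.4  96.4]
[ -0.7 -92.4]
[-70.5 -96.6]
[-80.5  95.5]
```

Tray is out with the pin standing in the cup (crop (380,110)). The red jar has been knocked aside: its cap is now at scene (219,226), where it was at (190,227) before. Red is measured now from the scene view.

```bash
cat >> h.py <<'E'
def red(n,im):
    h=cv2.cvtColor(im,cv2.COLOR_BGR2HSV); m=(((h[...,0]<6)|(h[...,0]>174))&(h[...,1]>150)&(h[...,2]>90)).astype(np.uint8)
    m[:, :170 if n=="top" else 120]=0; m[350:]=0
    k,l,st,ce=cv2.connectedComponentsWithStats(m); i=1+np.argmax(st[1:,4]); return st[i],ce[i]
E
python3 - <<'E'
from h import *
for f in ("scene0","top0","scene1","top1"):
    n=f[:-1]; im=cv2.imread(f"pics/{f}.png"); st,c=red(n,im); print(f,st,c,np.round(plane(n,c,100),1))
V=lambda u,v:(u/2+130,v/1.6+160)
print("red top",plane("scene",V(179,105),105),"black",plane("scene",V(158,72),105),"salt",plane("scene",V(243,60),90))
E
```

```text
scene0 [175 218  28  27 546] [188.83699634 231.24542125] [423.3 159.  100. ]
top0 [210 278  23  22 365] [221.39452055 288.34246575] [427.2 159.8 100. ]
scene1 [206 217  27  26 533] [218.87804878 229.61913696] [452.5 117.4 100. ]Traceback (most recent call last):
  File "<stdin>", line 3, in <module>
  File "h.py", line 24, in red
    k,l,st,ce=cv2.connectedComponentsWithStats(m); i=1+np.argmax(st[1:,4]); return st[i],ce[i]
                                                       ~~~~~~~~~^^^^^^^^^^
    return _wrapfunc(a, 'argmax', axis=axis, out=out, **kwds)
    return bound(*args, **kwds)
ValueError: attempt to get argmax of an empty sequence
```

```bash
python3 - <<'E'
from h import *
go([456,117,130],-33);go([456,117,59],-33)
E
```

```text
-> [456, 117, 130] shift [ 56.3 -10.4  88.5] rot [-0.1  0.1  0.1]
-> [456, 117, 59] shift [ 56.4 -10.3 159.5] rot [-0.1  0.1  0.1]
```

Call:
play_rows:
  series: [30, -5, 10, 0, 0, 0, 70, 56, -10, 30, 0, 0, 0, 70, 56.4, -10.3, 55, 0, 0, 0, 70, 56.4, -10.3, 75, 0, 0, 0, 70, 56.4, -10.3, 95, 0, 0, 0, 70, 56.4, -10.3, 115, 0, 0, 0, 70, 56.4, -10.3, 135, 0, 0, 0, 70, 56.4, -10.3, 150, 0, 0, 0, 70, 56.4, -10.3, 159, 0, 0, 0, 70, 56.4, -10.3, 159, 0, 0, 0, 70]

```text
time: 12.1
ee_pos: [456.5, 114.5, 58.9]
tcp_rot: [[0.548, 0.837, -0.004], [0.837, -0.548, -0.001], [-0.003, -0.002, -1.0]]
ft_force: [-0.1, -0.7, 0.2]
width: 70.1
finger_force: 0.0
```

Call:
play_rows:
  series: [0, 0, 0, 0, 0, 0, 55, 0, 0, 0, 0, 0, 0, 48, 0, 0, 0, 0, 0, 0, 42, 0, 0, 0, 0, 0, 0, 30, 0, 0, 0, 0, 0, 0, 30, 0, 0, 0, 0, 0, 0, 30]
  grip_force: 70

```text
time: 12.6
ee_pos: [458.0, 116.7, 61.3]
tcp_rot: [[0.545, 0.838, 0.001], [0.838, -0.545, 0.001], [0.001, 0.0, -1.0]]
ft_force: [-2.5, -0.4, 6.4]
width: 42.0
finger_force: 69.5
```

Call:
play_rows:
  series: [0, 0, -10, 0, 0, 0, 30, 0, 0, -30, 0, 0, 0, 30, 0, 0, -60, 0, 0, 0, 30, 0, 0, -90, 0, 0, 0, 30, 0, 0, -120, 0, 0, 0, 30, 0, 0, -138, 0, 0, 0, 30, 0, 0, -138, 0, 0, 0, 30, 0, 0, -138, 0, 0, 0, 30]

```text
time: 13.27
ee_pos: [458.1, 117.1, 199.0]
tcp_rot: [[0.545, 0.839, 0.002], [0.839, -0.545, 0.001], [0.002, 0.001, -1.0]]
ft_force: [0.5, -0.7, -3.7]
width: 42.4
finger_force: 71.2
```

```bash
python3 - <<'E'
from h import *
s=read_state(); print(s["width"],s["ee_pos"],s["ft_force"])
go([514.6,-206.1,200],-5)
E
```

```text
42.37142246054172 [458.06871771 117.08146728 198.97398252] [ 0.50016386 -0.67860707 -3.70808683]
-> [514.6, -206.1, 200] shift [-240.3  223.4   -1.3] rot [  0.1  -0.1 -28. ]
```

Call:
play_rows:
  series: [-20, 19, 0, 0, 0, -2, 30, -50, 46, 0, 0, 0, -5, 30, -80, 74, 0, 0, 0, -9, 30, -110, 102, 0, 0, 0, -13, 30, -140, 130, 0, 0, 0, -17, 30, -170, 158, 0, 0, 0, -21, 30, -200, 186, 0, 0, 0, -25, 30, -225, 209, 0, 0, 0, -28, 30, -240.3, 223.4, 0, 0, 0, -28, 30, -240.3, 223.4, 0, 0, 0, -28, 30]

```text
time: 14.1
ee_pos: [512.9, -213.5, 196.8]
tcp_rot: [[0.096, 0.995, -0.001], [0.995, -0.096, -0.004], [-0.004, -0.001, -1.0]]
ft_force: [-0.4, -1.0, -3.0]
width: 42.3
finger_force: 71.4
```

Call:
play_rows:
  series: [0, 0, 20, 0, 0, 0, 30, 0, 0, 45, 0, 0, 0, 30, 0, 0, 62, 0, 0, 0, 30, 0, 0, 62, 0, 0, 0, 30, 0, 0, 62, 0, 0, 0, 30, 0, 0, 62, 0, 0, 0, 30]

```text
time: 14.6
ee_pos: [514.1, -206.6, 136.4]
tcp_rot: [[0.088, 0.996, -0.0], [0.996, -0.088, 0.0], [0.0, -0.0, -1.0]]
ft_force: [-0.2, 0.4, -3.5]
width: 42.2
finger_force: 71.4
```

```bash
python3 - <<'E'
from h import *
s=read_state(); print(s["width"],s["ee_pos"],s["ft_force"])
go([514.6,-206.1,130],-5)
for n in ("scene","top"): cv2.imwrite(f"pics/{n}2.png",get_image(n))
a=cv2.imread("pics/scene2.png");b=cv2.imread("pics/top2.png")
cv2.imwrite("pics/m2.png",np.hstack([cv2.resize(a[190:370,280:480],None,fx=2,fy=2),cv2.resize(b[180:360,250:450],None,fx=2,fy=2)]))
E
```

```text
42.20798639754557 [ 514.05662033 -206.589193    136.3543443 ] [-0.19534153  0.38861601 -3.51996264]
-> [514.6, -206.1, 130] shift [0.5 0.5 6.4] rot [-0. -0. -0.]
```

View pics/m2.png

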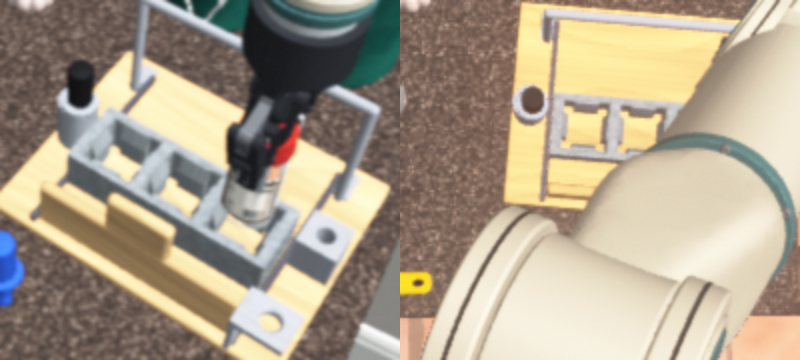

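```bash
python3 - <<'E'
from h import *
p=lambda P:(proj("scene",P)-[280,190])*2
print("bottom ctr",p([514.1,-206.6,75]),"front-left rim", p([514.1,-206.6,75]),"pocket rim ctr",p([514.6,-206.1,60]),"p1",p([519.85,-146.4,60]),"p2",p([525.1,-86.6,60]))
for a in range(0,360,45): print(a,np.round(p([514.1+22*np.cos(np.radians(a)),-206.6+22*np.sin(np.radians(a)),75])))
E
```

```text
bottom ctr [251.82297911 207.05843727] front-left rim [251.82297911 207.05843727] pocket rim ctr [248.59328463 216.44794223] p1 [185.4249781  180.85809779] p2 [125.43214998 147.06711997]
0 [263. 188.]
45 [242. 185.]
90 [227. 195.]
135 [226. 213.]
180 [241. 227.]
225 [262. 230.]
270 [277. 219.]
315 [277. 201.]
```

Jar hangs over pocket 0, at most 2–3 mm to the left of where it should be. Nudge 2 mm and press.

Call:
play_rows:
  series: [-2, 0.5, 5, 0, 0, 0, 30, -2, 0.5, 12, 0, 0, 0, 30, -2, 0.5, 18, 0, 0, 0, 30, -2, 0.5, 24, 0, 0, 0, 30, -2, 0.5, 30, 0, 0, 0, 30, -2, 0.5, 36, 0, 0, 0, 30, -2, 0.5, 42, 0, 0, 0, 30, -2, 0.5, 47, 0, 0, 0, 30, -2, 0.5, 51, 0, 0, 0, 30]
  grip_force: 90

```text
time: 15.45
ee_pos: [514.3, -208.6, 84.7]
tcp_rot: [[0.088, 0.996, -0.0], [0.996, -0.088, 0.0], [0.0, -0.0, -1.0]]
ft_force: [1.2, 1.5, 0.1]
width: 42.0
finger_force: 90.9
```

Call:
play_rows:
  series: [0, 0, 2, 0, 0, 0, 30, 0, 0, 4, 0, 0, 0, 30, 0, 0, 6, 0, 0, 0, 30, 0, 0, 6, 0, 0, 0, 30, 0, 0, 6, 0, 0, 0, 30]

```text
time: 15.87
ee_pos: [514.3, -208.8, 79.5]
tcp_rot: [[0.088, 0.996, 0.0], [0.996, -0.088, -0.0], [-0.0, 0.0, -1.0]]
ft_force: [0.6, 1.7, -0.0]
width: 41.9
finger_force: 90.7
```

Call:
play_rows:
  series: [0, 0, 1, 0, 0, 0, 30, 0, 0, 2, 0, 0, 0, 30, 0, 0, 3, 0, 0, 0, 30, 0, 0, 3, 0, 0, 0, 30, 0, 0, 3, 0, 0, 0, 30]

```text
time: 16.28
ee_pos: [515.8, -209.2, 79.2]
tcp_rot: [[0.088, 0.996, 0.004], [0.996, -0.088, -0.0], [0.0, 0.004, -1.0]]
ft_force: [-1.1, 3.0, 20.7]
width: 41.8
finger_force: 92.2
```

Floor reached at 79.2 (61.3+18 expected). Release and go up, then over toward the remaining jars.

Call:
play_rows:
  series: [0, 0, -2, 0, 0, 0, 45, 0, 0, -2, 0, 0, 0, 55, 0, 0, -2, 0, 0, 0, 60, 0, 0, -2, 0, 0, 0, 60, 0, 0, -20, 0, 0, 0, 60, 0, 0, -55, 0, 0, 0, 60, 0, 0, -95, 0, 0, 0, 60, 0, 0, -135, 0, 0, 0, 60, 0, 0, -150, 0, 0, 0, 60, 0, 0, -150, 0, 0, 0, 60]

```text
time: 17.12
ee_pos: [516.6, -210.3, 230.4]
tcp_rot: [[0.088, 0.996, 0.007], [0.996, -0.088, -0.003], [-0.002, 0.008, -1.0]]
ft_force: [0.2, -0.4, 0.3]
width: 59.9
finger_force: 0.0
```

```bash
python3 - <<'E'
from h import *
for n in ("scene","top"): cv2.imwrite(f"pics/{n}3.png",get_image(n))
a=cv2.imread("pics/scene3.png");b=cv2.imread("pics/top3.png")
cv2.imwrite("pics/m3.png",np.hstack([cv2.resize(a[160:360,160:480],None,fx=1.5,fy=1.5)[:, :400],cv2.resize(b[180:330,190:323],(400,300))]))
go([491,167,230],80)
E
```

```text
-> [491, 167, 230] shift [372.1 -56.2  -3.6] rot [  0.   0. -85.]
```

View pics/m3.png

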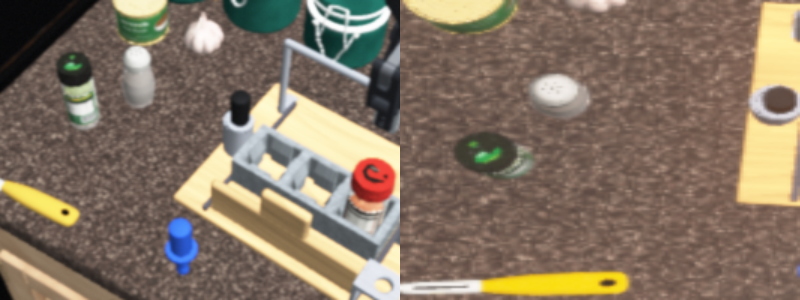

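Red stands in pocket 0, cap at crop (372,180). Black (cap (75,66)) and the shaker (138,60) have not moved. Check red numerically and plan the black pick.

```bash
python3 - <<'E'
from h import *
a=cv2.imread("pics/scene3.png");st,c=red("scene",a);print(st,plane("scene",c,118), "uncorrected; scene bias x -4 seen before")
print("black",plane("scene",(210,204),105),plane("top",(218.5,256),105))
go([491.4,166.5,230],-5)
E
```

```text
[395 266  28  29 613] [ 508.9528751  -205.81340539  118.        ] uncorrected; scene bias x -4 seen before
black [489.1868076  164.11260142 105.        ] [491.92544197 166.19469599 105.        ]
-> [491.4, 166.5, 230] shift [371.7 -55.7  -3.6] rot [ 0. -0. -0.]
```

Call:
play_rows:
  series: [40, -2, 0, 0, 0, 0, 70, 80, -6, 0, 0, 0, 0, 70, 120, -12, 0, 0, 0, 0, 70, 160, -20, 0, 0, 0, 0, 70, 200, -28, 0, 0, 0, 0, 70, 240, -36, 0, 0, 0, 0, 70, 280, -44, 0, 0, 0, 0, 70, 320, -52, 0, 0, 0, 0, 70, 355, -56, 0, 0, 0, 0, 70, 372, -58, 0, 0, 0, 0, 70]

```text
time: 18.05
ee_pos: [486.9, 172.5, 224.1]
tcp_rot: [[0.081, 0.997, -0.004], [0.997, -0.081, 0.001], [0.0, -0.004, -1.0]]
ft_force: [-0.1, 0.7, -0.6]
width: 69.9
finger_force: 0.0
```

Call:
play_rows:
  series: [0, 0, 0, 0, 0, 0, 70, 0, 0, 0, 0, 0, 0, 70]

```text
time: 18.22
ee_pos: [488.0, 167.4, 224.5]
tcp_rot: [[0.085, 0.996, -0.003], [0.996, -0.085, -0.002], [-0.002, -0.003, -1.0]]
ft_force: [0.5, -0.7, 0.3]
width: 69.8
finger_force: 0.0
```

```bash
python3 - <<'E'
from h import *
go([491.4,166.5,59],-5)
E
```

```text
-> [491.4, 166.5, 59] shift [ -0.2   4.  165.5] rot [-0.2  0.1  0.1]
```

Call:
play_rows:
  series: [0, 1.5, 30, 0, 0, 0, 70, 0, 1.5, 65, 0, 0, 0, 70, 0, 1.5, 95, 0, 0, 0, 70, 0, 1.5, 120, 0, 0, 0, 70, 0, 1.5, 140, 0, 0, 0, 70, 0, 1.5, 155, 0, 0, 0, 70, 0, 1.5, 164, 0, 0, 0, 70, 0, 1.5, 168, 0, 0, 0, 70, 0, 1.5, 168, 0, 0, 0, 70]

```text
time: 18.97
ee_pos: [490.4, 165.2, 57.6]
tcp_rot: [[0.09, 0.996, -0.002], [0.996, -0.09, -0.001], [-0.001, -0.002, -1.0]]
ft_force: [-0.3, -0.9, 1.1]
width: 70.1
finger_force: 0.0
```

Call:
play_rows:
  series: [0, 0, 0, 0, 0, 0, 55, 0, 0, 0, 0, 0, 0, 48, 0, 0, 0, 0, 0, 0, 40, 0, 0, 0, 0, 0, 0, 28, 0, 0, 0, 0, 0, 0, 28, 0, 0, 0, 0, 0, 0, 28]
  grip_force: 80

```text
time: 19.47
ee_pos: [491.9, 167.0, 59.5]
tcp_rot: [[0.088, 0.996, 0.002], [0.996, -0.088, 0.001], [0.001, 0.002, -1.0]]
ft_force: [1.3, 0.4, 6.1]
width: 39.2
finger_force: 79.6
```

Call:
play_rows:
  series: [0, 0, -10, 0, 0, 0, 28, 0, 0, -35, 0, 0, 0, 28, 0, 0, -70, 0, 0, 0, 28, 0, 0, -105, 0, 0, 0, 28, 0, 0, -130, 0, 0, 0, 28, 0, 0, -140, 0, 0, 0, 28, 0, 0, -140, 0, 0, 0, 28]

```text
time: 20.05
ee_pos: [491.8, 167.4, 200.7]
tcp_rot: [[0.088, 0.996, 0.004], [0.996, -0.088, 0.002], [0.002, 0.004, -1.0]]
ft_force: [0.0, -0.4, -3.0]
width: 39.0
finger_force: 80.9
```

Call:
play_rows:
  series: [-20, 4, 0, 0, 0, 0, 28, -55, 8, 0, 0, 0, 0, 28, -92, 12, 0, 0, 0, 0, 28, -130, 16, 0, 0, 0, 0, 28, -168, 20, 0, 0, 0, 0, 28, -206, 26, 0, 0, 0, 0, 28, -244, 36, 0, 0, 0, 0, 28, -280, 46, 0, 0, 0, 0, 28, -303, 53, 0, 0, 0, 0, 28, -309, 55, 0, 0, 0, 0, 28]

```text
time: 20.88
ee_pos: [517.2, -151.7, 196.7]
tcp_rot: [[0.095, 0.995, -0.002], [0.995, -0.095, -0.003], [-0.003, -0.002, -1.0]]
ft_force: [0.8, -0.5, -3.1]
width: 39.3
finger_force: 81.0
```

Call:
play_rows:
  series: [0, 0, 20, 0, 0, 0, 28, 0, 0, 45, 0, 0, 0, 28, 0, 0, 60, 0, 0, 0, 28, 0, 0, 63, 0, 0, 0, 28, 0, 0, 63, 0, 0, 0, 28, 0, 0, 63, 0, 0, 0, 28]

```text
time: 21.38
ee_pos: [518.2, -145.5, 135.1]
tcp_rot: [[0.088, 0.996, -0.001], [0.996, -0.088, 0.0], [0.0, -0.001, -1.0]]
ft_force: [0.1, 0.7, -2.4]
width: 39.2
finger_force: 80.9
```

```bash
python3 - <<'E'
from h import *
s=read_state(); print(s["width"],s["ee_pos"],s["ft_force"])
go([519.85,-146.4,77.5],-5)
a=get_image("scene");cv2.imwrite("pics/scene4.png",a)
p=lambda P:(proj("scene",P)-[320,190])*4
e=s["ee_pos"];z=e[2]-59.5
pts=np.array([p([e[0]+20*np.cos(t),e[1]+20*np.sin(t),z]) for t in np.linspace(0,6.283,24)]).astype(int)
b=cv2.resize(a[190:330,320:480],None,fx=4,fy=4,interpolation=cv2.INTER_CUBIC); cv2.polylines(b,[pts],True,(255,0,255),1)
cv2.circle(b,tuple(p([519.85,-146.4,60]).astype(int)),3,(0,255,255),-1)
cv2.imwrite("pics/m4.png",b)
E
```

```text
39.21865183333267 [ 518.18289114 -145.51432397  135.08654341] [ 0.09189265  0.65161362 -2.4347754 ]
-> [519.85, -146.4, 77.5] shift [-0.7  1.8 57.6] rot [-0.1 -0.  -0. ]
```

View pics/m4.png

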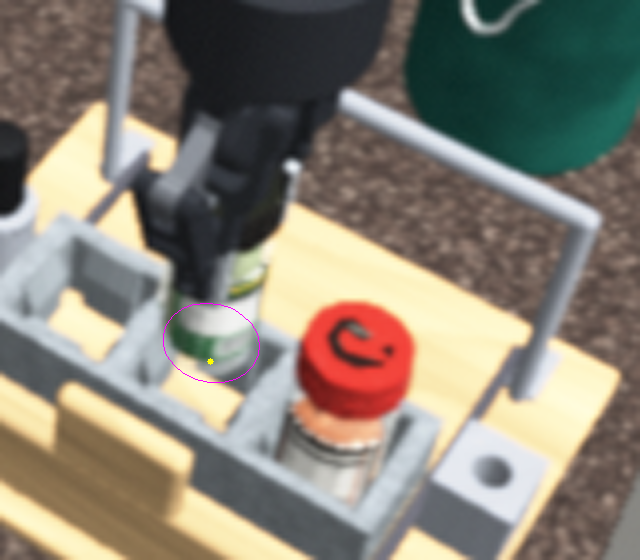

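The jar's foot matches the predicted ellipse and lies over pocket 1. Press down.

Call:
play_rows:
  series: [-0.5, 1.5, 8, 0, 0, 0, 28, -0.5, 1.5, 14, 0, 0, 0, 28, -0.5, 1.5, 20, 0, 0, 0, 28, -0.5, 1.5, 26, 0, 0, 0, 28, -0.5, 1.5, 32, 0, 0, 0, 28, -0.5, 1.5, 38, 0, 0, 0, 28, -0.5, 1.5, 44, 0, 0, 0, 28, -0.5, 1.5, 50, 0, 0, 0, 28, -0.5, 1.5, 54, 0, 0, 0, 28, -0.5, 1.5, 56, 0, 0, 0, 28]
  grip_force: 90

```text
time: 22.27
ee_pos: [519.7, -146.6, 78.7]
tcp_rot: [[0.088, 0.996, -0.0], [0.996, -0.088, -0.0], [-0.0, -0.0, -1.0]]
ft_force: [-0.9, -1.7, -0.2]
width: 38.8
finger_force: 90.5
```

Call:
play_rows:
  series: [0, 0, 1, 0, 0, 0, 28, 0, 0, 2, 0, 0, 0, 28, 0, 0, 3, 0, 0, 0, 28, 0, 0, 3, 0, 0, 0, 28, 0, 0, 3, 0, 0, 0, 28]

```text
time: 22.68
ee_pos: [519.9, -146.6, 77.5]
tcp_rot: [[0.088, 0.996, 0.001], [0.996, -0.088, 0.0], [0.0, 0.001, -1.0]]
ft_force: [-1.8, -0.4, 7.5]
width: 39.1
finger_force: 91.2
```

Call:
play_rows:
  series: [0, 0, 1, 0, 0, 0, 28, 0, 0, 1.5, 0, 0, 0, 28, 0, 0, 1.5, 0, 0, 0, 28]

```text
time: 22.93
ee_pos: [520.9, -146.8, 77.5]
tcp_rot: [[0.088, 0.996, 0.003], [0.996, -0.088, 0.0], [0.0, 0.003, -1.0]]
ft_force: [-1.9, 0.3, 20.6]
width: 38.9
finger_force: 92.5
```

Call:
play_rows:
  series: [0, 0, -2, 0, 0, 0, 45, 0, 0, -2, 0, 0, 0, 55, 0, 0, -2, 0, 0, 0, 60, 0, 0, -2, 0, 0, 0, 60, 0, 0, -20, 0, 0, 0, 60, 0, 0, -55, 0, 0, 0, 60, 0, 0, -95, 0, 0, 0, 60, 0, 0, -135, 0, 0, 0, 60, 0, 0, -150, 0, 0, 0, 60, 0, 0, -150, 0, 0, 0, 60]

```text
time: 23.77
ee_pos: [522.3, -147.3, 228.8]
tcp_rot: [[0.088, 0.996, 0.008], [0.996, -0.088, -0.002], [-0.001, 0.008, -1.0]]
ft_force: [0.8, -0.0, -0.4]
width: 60.3
finger_force: 0.0
```

```bash
python3 - <<'E'
from h import *
for n,(x0,y0,x1,y1) in (("scene",(230,180,275,240)),("top",(225,205,262,245))):
    im=get_image(n); cv2.imwrite(f"pics/{n}5.png",im)
    for f in (f"pics/{n}0.png",f"pics/{n}5.png"):
        b=cv2.imread(f)[y0:y1,x0:x1]; m=((b.min(2)>120)&(np.ptp(b,axis=2)<40)).astype(np.uint8)
        k,l,st,ce=cv2.connectedComponentsWithStats(m); i=1+np.argmax(st[1:,4]); print(f,st[i],ce[i]+[x0,y0])
s=read_state();print(s["ee_pos"])
E
```

```text
pics/scene0.png [ 12  10  22  42 653] [252.79479326 209.50229709]
pics/scene5.png [ 11  10  23  42 667] [252.75262369 209.73013493]
pics/top0.png [  8  12  20  21 288] [242.94444444 226.16319444]
pics/top5.png [  8  12  20  21 293] [242.93856655 226.29010239]
[ 519.75580303 -146.07244403  224.79171149]
```

Call:
play_rows:
  series: [30, 0, 10, 0, 0, 0, 58, 65, 3, 30, 0, 0, 0, 58, 100, 6, 48, 0, 0, 0, 58, 138, 9, 48, 0, 0, 0, 58, 176, 12, 48, 0, 0, 0, 58, 214, 14, 48, 0, 0, 0, 58, 250, 15, 48, 0, 0, 0, 58, 273, 15, 48, 0, 0, 0, 58, 273, 15, 48, 0, 0, 0, 58, 273, 15, 48, 0, 0, 0, 58]

```text
time: 24.7
ee_pos: [557.2, 125.8, 174.5]
tcp_rot: [[0.084, 0.996, -0.004], [0.996, -0.084, -0.001], [-0.001, -0.004, -1.0]]
ft_force: [0.4, -0.7, -1.1]
width: 58.2
finger_force: 0.0
```

```bash
python3 - <<'E'
from h import *
print(plane("top",(241.0,224.3),89))
go([559,125,47],-5)
E
```

```text
[559.16081416 124.05797991  89.        ]
-> [559, 125, 47] shift [ -0.5   2.4 127.5] rot [-0.2  0.1  0.2]
```

Call:
play_rows:
  series: [-0.5, 1.5, 25, 0, 0, 0, 58, -0.5, 1.5, 50, 0, 0, 0, 58, -0.5, 1.5, 72, 0, 0, 0, 58, -0.5, 1.5, 90, 0, 0, 0, 58, -0.5, 1.5, 106, 0, 0, 0, 58, -0.5, 1.5, 118, 0, 0, 0, 58, -0.5, 1.5, 126, 0, 0, 0, 58, -0.5, 1.5, 128, 0, 0, 0, 58, -0.5, 1.5, 128, 0, 0, 0, 58]

```text
time: 25.45
ee_pos: [559.9, 122.7, 48.4]
tcp_rot: [[0.089, 0.996, -0.001], [0.996, -0.089, -0.001], [-0.001, -0.001, -1.0]]
ft_force: [0.6, 0.1, -0.7]
width: 57.9
finger_force: 0.0
```

Call:
play_rows:
  series: [0, 0, 0, 0, 0, 0, 50, 0, 0, 0, 0, 0, 0, 42, 0, 0, 0, 0, 0, 0, 30, 0, 0, 0, 0, 0, 0, 30, 0, 0, 0, 0, 0, 0, 30, 0, 0, 0, 0, 0, 0, 30]
  grip_force: 70

```text
time: 25.95
ee_pos: [560.6, 123.9, 50.2]
tcp_rot: [[0.088, 0.996, 0.001], [0.996, -0.088, 0.001], [0.001, 0.001, -1.0]]
ft_force: [-0.3, 0.6, 5.8]
width: 32.5
finger_force: 67.7
```

Call:
play_rows:
  series: [0, 0, -5, 0, 0, 0, 28, 0, 0, -15, 0, 0, 0, 28, 0, 0, -30, 0, 0, 0, 28, 0, 0, -40, 0, 0, 0, 28, 0, 0, -40, 0, 0, 0, 28, 0, 0, -40, 0, 0, 0, 28]

```text
time: 26.45
ee_pos: [560.7, 123.8, 89.7]
tcp_rot: [[0.088, 0.996, 0.002], [0.996, -0.088, 0.0], [0.001, 0.002, -1.0]]
ft_force: [-0.3, -0.1, -3.2]
width: 32.5
finger_force: 68.2
```

```bash
python3 - <<'E'
from h import *
a=get_image("scene");b=get_image("top")
cv2.imwrite("pics/m5.png",cv2.resize(a[120:280,200:360],None,fx=3.5,fy=3.5,interpolation=cv2.INTER_CUBIC))
E
```

```text
(no output)
```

View pics/m5.png

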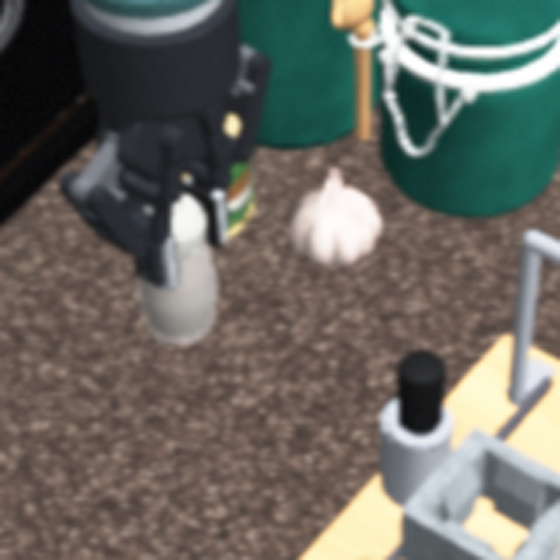

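Shaker hangs upright in the fingers at crop (180,290), and nothing else has been disturbed. Carry it to pocket 2.

Call:
play_rows:
  series: [0, 0, -30, 0, 0, 0, 28, 0, -8, -60, 0, 0, 0, 28, -5, -20, -85, 0, 0, 0, 28, -30, -35, -88, 0, 0, 0, 28, -65, -42, -88, 0, 0, 0, 28, -100, -42, -88, 0, 0, 0, 28, -135, -40, -88, 0, 0, 0, 28, -170, -32, -88, 0, 0, 0, 28, -200, -22, -88, 0, 0, 0, 28, -212.7, -16.9, -88, 0, 0, 0, 28]

```text
time: 27.38
ee_pos: [524.5, -92.9, 176.8]
tcp_rot: [[0.094, 0.996, 0.0], [0.996, -0.094, -0.004], [-0.004, 0.001, -1.0]]
ft_force: [1.1, -0.6, -3.1]
width: 32.2
finger_force: 69.6
```

Call:
play_rows:
  series: [0, 0, 0, 0, 0, 0, 28, 0, 0, 15, 0, 0, 0, 28, 0, 0, 35, 0, 0, 0, 28, 0, 0, 47, 0, 0, 0, 28, 0, 0, 47, 0, 0, 0, 28, 0, 0, 47, 0, 0, 0, 28]
  grip_force: 90

```text
time: 27.88
ee_pos: [523.8, -86.1, 129.1]
tcp_rot: [[0.087, 0.996, -0.003], [0.996, -0.087, 0.001], [0.0, -0.003, -1.0]]
ft_force: [0.8, 0.2, -3.7]
width: 31.8
finger_force: 89.0
```

```bash
python3 - <<'E'
from h import *
s=read_state(); print(s["width"],s["ee_pos"],s["ft_force"])
go([525.1,-86.6,68.2],-5)
E
```

```text
31.789951683277465 [523.78584602 -86.11288245 129.06049207] [ 0.77011005  0.2206445  -3.65253988]
-> [525.1, -86.6, 68.2] shift [-0.4  1.5 60.9] rot [-0.2 -0.  -0. ]
```

Call:
play_rows:
  series: [-0.5, 1, 8, 0, 0, 0, 28, -0.5, 1, 16, 0, 0, 0, 28, -0.5, 1, 23, 0, 0, 0, 28, -0.5, 1, 29, 0, 0, 0, 28, -0.5, 1, 35, 0, 0, 0, 28, -0.5, 1, 41, 0, 0, 0, 28, -0.5, 1, 47, 0, 0, 0, 28, -0.5, 1, 53, 0, 0, 0, 28, -0.5, 1, 57, 0, 0, 0, 28, -0.5, 1, 59, 0, 0, 0, 28]

```text
time: 28.72
ee_pos: [525.8, -87.8, 70.4]
tcp_rot: [[0.088, 0.996, 0.0], [0.996, -0.088, -0.0], [-0.0, 0.0, -1.0]]
ft_force: [0.8, -2.8, 0.6]
width: 31.6
finger_force: 89.5
```

Call:
play_rows:
  series: [0, 0, 1, 0, 0, 0, 28, 0, 0, 2, 0, 0, 0, 28, 0, 0, 3, 0, 0, 0, 28, 0, 0, 3, 0, 0, 0, 28, 0, 0, 3, 0, 0, 0, 28]

```text
time: 29.13
ee_pos: [525.9, -87.7, 68.4]
tcp_rot: [[0.088, 0.996, 0.001], [0.996, -0.088, -0.0], [-0.0, 0.001, -1.0]]
ft_force: [1.4, -3.7, 3.5]
width: 31.6
finger_force: 90.3
```

Call:
play_rows:
  series: [0, 0, 1, 0, 0, 0, 28, 0, 0, 2, 0, 0, 0, 28, 0, 0, 2, 0, 0, 0, 28, 0, 0, 2, 0, 0, 0, 28]

```text
time: 29.47
ee_pos: [526.3, -87.9, 68.2]
tcp_rot: [[0.088, 0.996, 0.002], [0.996, -0.088, 0.0], [0.001, 0.002, -1.0]]
ft_force: [-1.4, -2.6, 20.5]
width: 31.8
finger_force: 93.9
```

Call:
play_rows:
  series: [0, 0, -2, 0, 0, 0, 40, 0, 0, -2, 0, 0, 0, 50, 0, 0, -2, 0, 0, 0, 58, 0, 0, -2, 0, 0, 0, 58, 0, 0, -20, 0, 0, 0, 58, 0, 0, -55, 0, 0, 0, 58, 0, 0, -95, 0, 0, 0, 58, 0, 0, -125, 0, 0, 0, 58, 0, 0, -125, 0, 0, 0, 58]

```text
time: 30.22
ee_pos: [528.9, -88.1, 196.0]
tcp_rot: [[0.088, 0.996, 0.009], [0.996, -0.088, -0.001], [-0.0, 0.009, -1.0]]
ft_force: [1.3, -0.1, 0.3]
width: 58.0
finger_force: 0.0
```

Call:
play_rows:
  series: [20, -20, 0, 0, 0, 0, 50, 40, -50, 0, 0, 0, 0, 50, 60, -80, 0, 0, 0, 0, 50, 90, -90, 0, 0, 0, 0, 50, 125, -90, 0, 0, 0, 0, 50, 160, -90, 0, 0, 0, 0, 50, 160, -90, 0, 0, 0, 0, 50]

```text
time: 30.8
ee_pos: [449.6, 87.9, 190.1]
tcp_rot: [[0.077, 0.997, -0.001], [0.997, -0.077, 0.004], [0.004, -0.002, -1.0]]
ft_force: [0.5, 0.3, -0.4]
width: 49.7
finger_force: 0.0
```

```bash
python3 - <<'E'
from h import *
a=get_image("scene");b=get_image("top");cv2.imwrite("pics/scene6.png",a);cv2.imwrite("pics/top6.png",b)
cv2.imwrite("pics/m6.png",np.hstack([cv2.resize(a[190:350,300:480],(400,356),interpolation=cv2.INTER_CUBIC),cv2.resize(b[170:310,295:450],(394,356),interpolation=cv2.INTER_CUBIC)]))
print(read_state()["ee_pos"])
E
```

```text
[449.36660879  81.57378718 190.26841271]
```

View pics/m6.png

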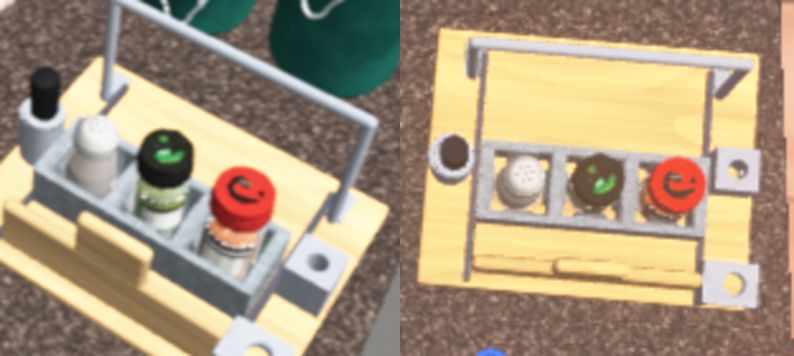

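All three jars stand in the pockets, with caps in the scene half at (97,128), (166,147) and (245,188). I check their heights, the tray's travel and the pin's place in numbers.

```bash
python3 - <<'E'
from h import *
S=lambda x,y:(300+x/2.222-.25,190+y/2.222-.25); T=lambda x,y:(295+(x-400)/2.542-.3,170+y/2.542-.3)
O=np.array([559.2,-149.8]);R=np.array([[.9962,.0872],[-.0872,.9962]])
for n,a,b in [("red",S(245,186),T(676,185)),("black",S(166,148),T(596,182)),("salt",S(97,127),T(525,177)),("tab",S(118,236),T(595,267)),("pintop",S(44,75),T(455,152))]:
    p,e=tri(a,b); print(n,p,e,"rack",np.round(R.T@(p[:2]-O),1))
go([448,-138.8,160],-5)
E
```

```text
red [ 515.7 -203.8  126.6] 0.2 rack [-38.6 -57.6]
black [ 518.7 -141.8  124.7] 1.0 rack [-41.    4.4]
salt [524.5 -86.  106.4] 1.8 rack [-40.1  60.5]
tab [ 453.3 -141.3   97. ] 2.2 rack [-106.2   -0.8]
pintop [543.4 -30.1 113.7] 2.5 rack [-26.2 117.9]
-> [448, -138.8, 160] shift [-219.7   17.1   30.3] rot [-0.1  0.   0.2]
```

Call:
play_rows:
  series: [-38, 2, 0, 0, 0, 0, 40, -76, 5, 0, 0, 0, 0, 40, -114, 8, 0, 0, 0, 0, 40, -152, 12, 0, 0, 0, 0, 40, -190, 16, 0, 0, 0, 0, 40, -215, 19, 10, 0, 0, 0, 40, -219.7, 19, 20, 0, 0, 0, 40, -219.7, 19, 25, 0, 0, 0, 40, -219.7, 19, 25, 0, 0, 0, 40, -219.7, 19, 25, 0, 0, 0, 40]

```text
time: 31.73
ee_pos: [448.9, -139.6, 165.4]
tcp_rot: [[0.087, 0.996, -0.002], [0.996, -0.087, 0.001], [0.001, -0.002, -1.0]]
ft_force: [0.5, -0.5, -0.0]
width: 40.1
finger_force: 0.0
```

```bash
python3 - <<'E'
from h import *
go([450.3,-138.8,72],-5)
E
```

```text
-> [450.3, -138.8, 72] shift [ 0.8  1.5 93.4] rot [-0.1 -0.1 -0. ]
```

Call:
play_rows:
  series: [0.5, 1, 25, 0, 0, 0, 40, 0.5, 1, 50, 0, 0, 0, 40, 0.5, 1, 70, 0, 0, 0, 40, 0.5, 1, 84, 0, 0, 0, 40, 0.5, 1, 91, 0, 0, 0, 40, 0.5, 1, 91, 0, 0, 0, 40, 0.5, 1, 91, 0, 0, 0, 40]

```text
time: 32.32
ee_pos: [451.0, -139.6, 75.3]
tcp_rot: [[0.087, 0.996, 0.0], [0.996, -0.087, 0.0], [0.0, 0.0, -1.0]]
ft_force: [-0.6, -0.2, 0.9]
width: 40.4
finger_force: 0.0
```

Call:
play_rows:
  series: [0, 0, 0, 0, 0, 0, 2, 0, 0, 0, 0, 0, 0, 2, 0, 0, 0, 0, 0, 0, 2, 0, 0, 0, 0, 0, 0, 2, 0, 0, 0, 0, 0, 0, 2, 0, 0, 0, 0, 0, 0, 2]
  grip_force: 70

```text
time: 32.82
ee_pos: [452.1, -140.4, 76.2]
tcp_rot: [[0.088, 0.996, 0.003], [0.996, -0.088, -0.0], [-0.0, 0.003, -1.0]]
ft_force: [1.4, 0.5, 6.9]
width: 10.5
finger_force: 68.7
```

Call:
play_rows:
  series: [0, 4, 0, 0, 0, 0, 2, 0, 12, 0, 0, 0, 0, 2, 0, 22, 0, 0, 0, 0, 2, 0, 33, 0, 0, 0, 0, 2, 0, 44, 0, 0, 0, 0, 2, 0, 55, 0, 0, 0, 0, 2, 0, 66, 0, 0, 0, 0, 2, 0, 76, 0, 0, 0, 0, 2, 0, 85, 0, 0, 0, 0, 2, 0, 91, 0, 0, 0, 0, 2]

```text
time: 33.65
ee_pos: [541.6, -148.3, 76.2]
tcp_rot: [[0.088, 0.996, 0.0], [0.996, -0.088, 0.0], [0.0, 0.0, -1.0]]
ft_force: [-3.5, 1.1, 8.4]
width: 10.4
finger_force: 69.2
```

Call:
play_rows:
  series: [0, 2, 0, 0, 0, 0, 2, 0, 4, 0, 0, 0, 0, 2, 0, 6, 0, 0, 0, 0, 2, 0, 7, 0, 0, 0, 0, 2, 0, 7, 0, 0, 0, 0, 2, 0, 7, 0, 0, 0, 0, 2]

```text
time: 34.15
ee_pos: [548.3, -148.9, 76.2]
tcp_rot: [[0.088, 0.996, 0.001], [0.996, -0.088, 0.0], [0.0, 0.001, -1.0]]
ft_force: [-1.3, 0.2, 7.3]
width: 10.6
finger_force: 69.2
```

Call:
play_rows:
  series: [0, 1, 0, 0, 0, 0, 2, 0, 2, 0, 0, 0, 0, 2, 0, 3, 0, 0, 0, 0, 2, 0, 4, 0, 0, 0, 0, 2, 0, 4, 0, 0, 0, 0, 2, 0, 4, 0, 0, 0, 0, 2]

```text
time: 34.65
ee_pos: [549.7, -149.0, 76.2]
tcp_rot: [[0.088, 0.996, -0.004], [0.996, -0.088, 0.002], [0.001, -0.004, -1.0]]
ft_force: [-7.3, 1.4, 12.2]
width: 11.0
finger_force: 70.0
```

Call:
play_rows:
  series: [0, 1.5, 0, 0, 0, 0, 2, 0, 3, 0, 0, 0, 0, 2, 0, 3, 0, 0, 0, 0, 2, 0, 3, 0, 0, 0, 0, 2]

```text
time: 34.98
ee_pos: [549.7, -149.0, 76.2]
tcp_rot: [[0.089, 0.996, -0.009], [0.996, -0.089, 0.003], [0.002, -0.01, -1.0]]
ft_force: [-14.0, 2.0, 18.1]
width: 10.6
finger_force: 70.9
```

Call:
play_rows:
  series: [0, -5, 0, 0, 0, 0, 20, 0, -5, 0, 0, 0, 0, 35, 0, -5, 0, 0, 0, 0, 40, 0, -5, 0, 0, 0, 0, 40, 0, -5, -20, 0, 0, 0, 40, 0, -5, -50, 0, 0, 0, 40, 0, -5, -85, 0, 0, 0, 50, 0, -5, -110, 0, 0, 0, 50, 0, -5, -110, 0, 0, 0, 50]

```text
time: 35.73
ee_pos: [554.2, -150.5, 190.1]
tcp_rot: [[0.088, 0.996, 0.01], [0.996, -0.088, -0.003], [-0.002, 0.01, -1.0]]
ft_force: [0.3, 0.6, -0.5]
width: 50.3
finger_force: 0.0
```

```bash
python3 - <<'E'
from h import *
s=read_state();print(s["ee_pos"])
go([547.3,-24.5,150],-5)
E
```

```text
[ 554.23544014 -150.50256194  190.08388929]
-> [547.3, -24.5, 150] shift [125.  -18.4  39.7] rot [ 0.6  0.1 -0. ]
```

Call:
play_rows:
  series: [35, -4, 0, 0, 0, 0, 50, 70, -8, 0, 0, 0, 0, 50, 105, -14, 15, 0, 0, 0, 50, 125, -14, 35, 0, 0, 0, 50, 125, -14, 40, 0, 0, 0, 50, 125, -14, 40, 0, 0, 0, 50, 125, -14, 40, 0, 0, 0, 50, 125, -14, 40, 0, 0, 0, 50]

```text
time: 36.4
ee_pos: [548.0, -25.3, 145.4]
tcp_rot: [[0.09, 0.996, 0.001], [0.996, -0.09, -0.001], [-0.001, 0.001, -1.0]]
ft_force: [0.8, -0.6, -0.7]
width: 50.0
finger_force: 0.0
```

```bash
python3 - <<'E'
from h import *
go([547.3,-24.5,76],-5)
E
```

```text
-> [547.3, -24.5, 76] shift [ 0.8 -0.8 69.4] rot [ 0.1  0.1 -0.2]
```

Call:
play_rows:
  series: [0.8, -0.8, 18, 0, 0, 0, 50, 0.8, -0.8, 36, 0, 0, 0, 50, 0.8, -0.8, 52, 0, 0, 0, 50, 0.8, -0.8, 62, 0, 0, 0, 50, 0.8, -0.8, 69, 0, 0, 0, 50, 0.8, -0.8, 69, 0, 0, 0, 50, 0.8, -0.8, 69, 0, 0, 0, 50]

```text
time: 36.98
ee_pos: [547.0, -23.1, 76.3]
tcp_rot: [[0.089, 0.996, 0.001], [0.996, -0.089, -0.0], [-0.0, 0.001, -1.0]]
ft_force: [0.2, 0.0, 0.5]
width: 50.0
finger_force: 0.0
```

Call:
play_rows:
  series: [0, 0, 0, 0, 0, 0, 35, 0, 0, 0, 0, 0, 0, 25, 0, 0, 0, 0, 0, 0, 10, 0, 0, 0, 0, 0, 0, 10, 0, 0, 0, 0, 0, 0, 10, 0, 0, 0, 0, 0, 0, 10]
  grip_force: 70

```text
time: 37.48
ee_pos: [547.4, -22.5, 77.0]
tcp_rot: [[0.088, 0.996, 0.002], [0.996, -0.088, 0.0], [0.0, 0.002, -1.0]]
ft_force: [-0.0, 0.3, 6.4]
width: 22.5
finger_force: 68.3
```

Call:
play_rows:
  series: [0, 0, -10, 0, 0, 0, 10, 0, 0, -30, 0, 0, 0, 10, 0, 0, -60, 0, 0, 0, 10, 0, 0, -90, 0, 0, 0, 10, 0, 0, -110, 0, 0, 0, 10, 0, 0, -110, 0, 0, 0, 10]

```text
time: 37.98
ee_pos: [549.3, -22.9, 190.6]
tcp_rot: [[0.088, 0.996, 0.008], [0.996, -0.088, -0.0], [0.001, 0.008, -1.0]]
ft_force: [0.5, -0.3, -2.2]
width: 22.0
finger_force: 68.6
```

Call:
play_rows:
  series: [-20, 1, 0, 0, 0, 0, 10, -50, 2, 0, 0, 0, 0, 10, -80, 4, 0, 0, 0, 0, 10, -110, 5, 0, 0, 0, 0, 10, -140, 7, 0, 0, 0, 0, 10, -170, 9, 0, 0, 0, 0, 10, -200, 10, 0, 0, 0, 0, 10, -225, 12, 0, 0, 0, 0, 10, -237, 12.3, 0, 0, 0, 0, 10, -237, 12.3, 0, 0, 0, 0, 10]

```text
time: 38.82
ee_pos: [536.6, -263.2, 185.6]
tcp_rot: [[0.093, 0.996, -0.001], [0.996, -0.093, -0.002], [-0.002, -0.001, -1.0]]
ft_force: [0.1, -0.4, -0.9]
width: 22.3
finger_force: 68.7
```

Call:
play_rows:
  series: [0, 0, 20, 0, 0, 0, 10, 0, 0, 40, 0, 0, 0, 10, 0, 0, 50, 0, 0, 0, 10, 0, 0, 50, 0, 0, 0, 10, 0, 0, 50, 0, 0, 0, 10, 0, 0, 50, 0, 0, 0, 10]

```text
time: 39.32
ee_pos: [538.8, -259.2, 136.7]
tcp_rot: [[0.087, 0.996, 0.001], [0.996, -0.087, -0.0], [-0.0, 0.001, -1.0]]
ft_force: [-0.8, 0.1, -1.0]
width: 22.2
finger_force: 68.7
```

```bash
python3 - <<'E'
from h import *
s=read_state();print(s["ee_pos"],s["width"])
go([538.8,-259.7,76],-5)
a=get_image("scene");cv2.imwrite("pics/scene7.png",a)
# collar: pale-grey blob just under fingers; predicted place of pin collar & nose
z=s["ee_pos"][2]-15
for nm,P in (("collar",[537.5,-264.5,z]),("nose",[537.5,-264.5,z-49]),("hole",[537.5,-264.5,61])): print(nm,np.round(proj("scene",P),1))
x0,y0,x1,y1=425,250,480,320; b=a[y0:y1,x0:x1]; h=cv2.cvtColor(b,cv2.COLOR_BGR2HSV)
print("\n".join(" ".join(f"{v:3d}" for v in r[::2]) for r in b.max(2)[::2]))
E
```

```text
[ 538.79741466 -259.2095989   136.72375355] 22.231622139880596
-> [538.8, -259.7, 76] shift [-0.5 -0.  60.7] rot [0.1 0.  0. ]
collar [452. 282.]
nose [444.9 299.4]
hole [443.3 303.3]
184 125 116 128 137 160 173 175 175 181  88  33  61 113 136 138 137 101  43  46  48  46  34  31  38  90 111 106
209 200 161 142 134 134 160 169 178 160  52  32  73 131 139 137 128  60  33  40  44  40  31  38  79 110 100  94
209 217 229 218 196 188 193 196 171 156  86  45 109 137 138 135 110  47  27  32  39  32  32  56 104 115 139 118
203 232 235 230 233 234 237 231 134 100 131 114 135 137 137 129  84  67  62  54  37  32  36  72 120 130 117  97
123 208 224 226 229 232 229 129  74  77  92 140 140 138 135 107  46  44  56  44  31  32  49  75  84 105  96  94
 75 111 170 193 222 235 203  61  57  71 132 166 164 151 129 109  52  31  32  32  32  37  82 114 108 113 123  96
111 110  86  84 110 133 104  39  43  72 120 140 159 164 106 107 133  89  36  31  32  54  88 102 106 103 108 113
138 112 129 149 155 164 121  31  32  65  91 110 125 115  79  76  83  83  37  35  37  71  99 113 113 111 119 121
161 177 168 152 174 
[... 2303 characters left out ...]
 118 111 108  99  98 115  97
108 139 133 147 216 236 238 235 198 140 119 147 217 238 239 237 248 251 178 105 105 102  96  94  96 102 120 110
120 160 168 147 123 167 226 238 238 233 228 231 238 239 239 237 252 208 123 110 118  92  94  97  97  95 100 125
141 129 111 124 155 144 130 171 227 239 239 238 236 237 235 250 241 121 113 113  97  97  89  92  97 106 102 128
152 117 106 106 109 144 166 136 136 202 234 239 239 236 239 250 169  83  80 104 103 109  94 143 133 101 117 133
141 107 107 106 105 106 116 142 149 135 146 202 235 230 249 227 116  90  96  89 106 111 112 133 129 103 129 132
119 108 105 105 104 106 105 106 122 165 170 128 153 229 246 145  99 101 114 104 104 111 117 111 118 116 133 133
```

Pin is over the hole: the collar's centre is near (450,283) and the nose near (446,303), by the hole at (443,303). Lower carefully, watching the side force.

Call:
play_rows:
  series: [-0.5, 0, 6, 0, 0, 0, 10, -0.5, 0, 12, 0, 0, 0, 10, -0.5, 0, 17, 0, 0, 0, 10, -0.5, 0, 22, 0, 0, 0, 10, -0.5, 0, 25, 0, 0, 0, 10, -0.5, 0, 25, 0, 0, 0, 10]

```text
time: 39.87
ee_pos: [537.5, -259.9, 109.9]
tcp_rot: [[0.088, 0.996, -0.001], [0.996, -0.088, 0.001], [0.001, -0.002, -1.0]]
ft_force: [0.0, -0.2, -2.0]
width: 22.5
finger_force: 68.6
```

Call:
play_rows:
  series: [0, 0.5, 5, 0, 0, 0, 10, 0, 0.5, 10, 0, 0, 0, 10, 0, 0.5, 15, 0, 0, 0, 10, 0, 0.5, 18, 0, 0, 0, 10, 0, 0.5, 18, 0, 0, 0, 10]

```text
time: 40.28
ee_pos: [538.0, -259.8, 92.0]
tcp_rot: [[0.088, 0.996, -0.001], [0.996, -0.088, 0.001], [0.001, -0.002, -1.0]]
ft_force: [-0.7, -0.2, -1.3]
width: 22.4
finger_force: 68.7
```

Call:
play_rows:
  series: [0, 0, 4, 0, 0, 0, 10, 0, 0, 8, 0, 0, 0, 10, 0, 0, 11, 0, 0, 0, 10, 0, 0, 14, 0, 0, 0, 10, 0, 0, 16, 0, 0, 0, 10, 0, 0, 17, 0, 0, 0, 10, 0, 0, 17, 0, 0, 0, 10]
  grip_force: 90

```text
time: 40.87
ee_pos: [538.0, -260.1, 76.0]
tcp_rot: [[0.088, 0.996, -0.001], [0.996, -0.088, 0.001], [0.001, -0.001, -1.0]]
ft_force: [-1.4, 1.7, 3.8]
width: 21.5
finger_force: 89.1
```

Call:
play_rows:
  series: [0, 0, 1.5, 0, 0, 0, 10, 0, 0, 3, 0, 0, 0, 10, 0, 0, 3, 0, 0, 0, 10, 0, 0, 3, 0, 0, 0, 10]

```text
time: 41.2
ee_pos: [538.1, -260.2, 75.9]
tcp_rot: [[0.088, 0.996, 0.0], [0.996, -0.088, 0.001], [0.001, 0.0, -1.0]]
ft_force: [-6.7, 4.0, 23.2]
width: 21.9
finger_force: 91.4
```

Call:
play_rows:
  series: [0, 0, -3, 0, 0, 0, 25, 0, 0, -3, 0, 0, 0, 40, 0, 0, -3, 0, 0, 0, 50, 0, 0, -3, 0, 0, 0, 50, 0, 0, -15, 0, 0, 0, 50, 0, 0, -40, 0, 0, 0, 50, 0, 0, -75, 0, 0, 0, 50, 0, 0, -110, 0, 0, 0, 50, 0, 0, -110, 0, 0, 0, 50]

```text
time: 41.95
ee_pos: [542.0, -263.0, 190.0]
tcp_rot: [[0.089, 0.996, 0.011], [0.996, -0.089, -0.006], [-0.005, 0.011, -1.0]]
ft_force: [0.9, -0.1, -0.1]
width: 50.2
finger_force: 0.0
```

Call:
play_rows:
  series: [0, -35, 0, 0, 0, 0, 50, 10, -65, 0, 0, 0, 0, 50, 50, -65, 0, 0, 0, 0, 50, 90, -65, 0, 0, 0, 0, 50, 130, -65, 0, 0, 0, 0, 50, 170, -65, 0, 0, 0, 0, 50, 210, -65, 0, 0, 0, 0, 50, 250, -65, 0, 0, 0, 0, 50, 290, -65, 0, 0, 0, 0, 50, 330, -65, 0, 0, 0, 0, 50]

```text
time: 42.78
ee_pos: [502.8, 76.2, 183.4]
tcp_rot: [[0.088, 0.996, 0.001], [0.996, -0.088, 0.0], [0.0, 0.001, -1.0]]
ft_force: [-0.1, -0.0, 0.3]
width: 50.3
finger_force: 0.0
```

```bash
python3 - <<'E'
from h import *
for n in ("scene","top"): cv2.imwrite(f"pics/{n}8.png",get_image(n))
x0,y0,x1,y1=436,278,462,310
for f in ("scene0","scene8"):
    v=cv2.imread(f"pics/{f}.png")[y0:y1,x0:x1].max(2); k,l,st,ce=cv2.connectedComponentsWithStats((v<65).astype(np.uint8)); i=1+np.argmax(st[1:,4]); print(f,st[i],ce[i]+[x0,y0])
for n in ("scene","top"):  # rack parts that must look as at the start
    a,b=[cv2.imread(f"pics/{n}{k}.png").astype(int) for k in (0,8)]
    for nm,(x0,y0,x1,y1) in (dict(tab=(330,240,430,300),pin=(425,275,470,335)) if n=="scene" else dict(tab=(325,220,416,240),pin=(414,224,442,248))).items(): print(n,nm,np.abs(a-b)[y0:y1,x0:x1].mean().round(2))
im=cv2.imread("pics/scene8.png");st,c=red("scene",im);O=np.array([559.2,-149.8]);R=np.array([[.9962,.0872],[-.0872,.9962]])
p=plane("scene",c,118);print("red",p,"rack",R.T@(p[:2]-O)); s=read_state();print(s["ee_pos"],s["ft_force"])
E
```

```text
scene0 [  3   5  17  24 287] [447.19512195 294.49477352]
scene8 [  3   5  18  24 287] [447.29268293 294.93031359]
scene tab 8.1
scene pin 2.15
top tab 1.04
top pin 4.14
red [ 599.8890432  -214.26629882  118.        ] rack [ 46.15588609 -60.67324232]
[503.01144909  83.08379427 182.72950169] [-0.17895237  0.47512513  0.12525527]
```

```bash
python3 - <<'E'
from h import *
d=98.5*np.array([.9962,-.0872,0])
P=np.array([514.6,-206.1,118]); sh=proj("scene",P+d)-proj("scene",P); print("expected shift",sh)
for f in ("scene3","scene8"): print(f,red("scene",cv2.imread(f"pics/{f}.png")))
for f in ("top6","top8"): print(f,red("top",cv2.imread(f"pics/{f}.png")))
P=np.array([515,-206.1,118]);print("top shift",proj("top",P+d)-proj("top",P))
E
```

```text
expected shift [ 28.29800041 -39.88792674]
scene3 (array([395, 266,  28,  29, 613], dtype=int32), array([408.53181077, 280.35399674]))
scene8 (array([424, 230,  27,  24, 432], dtype=int32), array([435.36111111, 243.04398148]))
top6 (array([393, 232,  22,  22, 316], dtype=int32), array([403.81012658, 242.31329114]))
top8 (array([396, 195,  21,  12, 145], dtype=int32), array([405.56551724, 201.03448276]))
top shift [  3.03630793 -48.05088898]
```

Pin, tab and jars are all where they should be, and the red cap moved exactly by the tray's travel. Handing in.

```bash
python3 -c "
from rig import *
print(close_job())"
```

```text
the job is handed in; nothing more can be done
None
```

The spice rack is ready for the road and handed in: all three jars are pressed to their pocket floors, the tray is home and the pin is back down on the ear. `close_job()` gave no verdict.

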